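# Fetch the pastel stubs from behind the canisters

## Robot

A 6-joint arm with a two-finger parallel gripper is mounted at the origin on the work surface. World frame = base frame: x ahead of the robot, y to its left, z up, the work surface at z = 0. Lengths are in m, angles in rad, forces in N, time in s.
With the tool pointing down it reaches from about 0.35 to 0.85 m from the base axis. Payload 8.1 kg.
Tool frame: the origin (TCP) lies midway between the tips of the shut fingers; the grasp point (between the pads) lies 19 mm behind it; z points along the fingers, y is the line along which they close (so a half turn about z gives the same grasp; the last joint's range is limited). The gripper opens to 93 mm and grips with 3 to 60 N. Pads are 15 mm wide; open, the fingers measure 128 mm over their backs; the gripper's body (75 mm by 188 mm) begins 65 mm behind the grasp point.
Start: joints at [-1.32, 0.13, 1.488, -0, 1.523, -0.085], TCP at [0.198, -0.566, 0.219] pointing down, gripper open.
Joint ranges: [-2.96, 2.96], [-0.89, 2.26], [0.02, 2.5], [-1.34, 4.48], [0, 2.73], [-2.66, 2.66]. Speed limits (rad/s): [2.39, 2.39, 2.79, 3.14, 3.14, 3.14].

## Interface

Orientations are given as a rotation vector (axis times angle).
In Python, from plant import read_state, read_camera, camera_model, close_job gives the robot as it stands. The module is installed in compiled form; this text tells all that it offers.
- The arm moves only by the tool carry_out, never from a script. Its argument "moves" is a list of rows, each an object of numbers: "jaw": the finger opening in m, from 0 to 0.093; "dx", "dy", "dz": the shift along the tool's x, y, z in m; "yaw": the turn about the tool's z in rad. In form: [{"jaw": .., "dx": .., "dy": .., "dz": .., "yaw": ..}, ...]. A call has 1 to 8 rows; each row shifts and turns the commanded pose from where the row before left it, along the tool's axes as they then stand; what a row does not reach is not made up. A row lasts 1/8 s, in which the tool goes at most 62.5 mm and 10.7 degrees, less where a joint would pass 70% of its speed; a pose out of reach is approached as far as the arm can. A call is refused whole if a number of a shift passes 0.0625 or a number of a turn 0.188, either way. A call with a gripper value outside its range is refused whole. The fingers move at their own pace and stop on an object; "grip_force" is the grip in N (left out, the last holds). Time passes only in rows, so rows that do not move let the fingers close. It gives the time, the measured TCP pose, the force, the opening and the grip force at its end, in the units of the state.
- read_state(): the state, without advancing time (a new reading comes with each control period).
- read_camera(name): name is "scene" or "side" or "wrist"; returns the picture (400x640x3 uint8, red, green, blue); there is no depth.
- camera_model(name): a dict with "camera_matrix" (3x3 intrinsics, pixels), "view" (4x4, takes a point from world to camera coordinates). Camera axes: x right, y up, looking along -z (the intrinsics and any distortion apply to the point x, -y, -z); pixel columns grow to the right and rows downward; lengths in m; the calibration is good to about 2 mm. A picture is of the moment at which its call begins: read the wrist's pose just before it. camera_model takes no time and is no camera call; for the wrist camera it gives the pose at the moment of the call.
- close_job(): hands the job in; it is judged then, once.
The state is a dict: "t": time; "q": joint angles; "dq": joint speeds; "joint_torque": joint torques, N m; "tool_pos": TCP position; "orientation": TCP orientation; "force": force on the tool from outside, world axes, zero at the start; "wrist_torque": the same for the moment, N m; "opening": finger opening in m; "gripper_force": force on a finger pad.
Only numpy, scipy, OpenCV 4.12 (cv2) and the standard library are available. Lean on these libraries where they do the work, as an engineer would, in place of code of your own. Each camera call takes 0.05 s, during which the arm holds its last target. There are 200 camera calls.

## Task

Three tall canisters hem in the little round holder of pastel stubs in the wooden caddy. First move all three canisters out onto the grey felt mat, then stand the stub holder in the middle of the round cork stand, and then put every canister back on the very mark it stood on at the start. Keep everything upright, and leave the mug and the sanding block alone.

Things in the scene. Friction and masses are not known exactly. Their poses are not given: they have to be found in the camera images.
- blue_canister: Blue pastel canister, loose, upright, round, 120 mm tall, about 160 g: tube 46 mm across, 47 mm lid at 80 to 90 mm, then a lid knob 32 mm across from 90 to 120 mm, to grip it by. Blue all over, but for a cream band round the tube. Origin: centre of the underside, z up. Starts on any one of the three outer dark marks of the caddy.
- green_canister: Green pastel canister, loose, upright, round, 120 mm tall, about 160 g: tube 46 mm across, 47 mm lid at 80 to 90 mm, then a lid knob 32 mm across from 90 to 120 mm, to grip it by. Green all over, but for a cream band round the tube. Origin: centre of the underside, z up. Starts on any one of the three outer dark marks of the caddy.
- red_canister: Red pastel canister, loose, upright, round, 120 mm tall, about 160 g: tube 46 mm across, 47 mm lid at 80 to 90 mm, then a lid knob 32 mm across from 90 to 120 mm, to grip it by. Red all over, but for a cream band round the tube. Origin: centre of the underside, z up. Starts on any one of the three outer dark marks of the caddy.
- stub_holder: Dark wooden puck, loose, 48 mm across, 34 mm tall, about 80 g, with five short pastel stubs in its top reaching 53 mm above its underside. Grip the puck by its sides. Origin: centre of the underside, z up. Starts on the caddy's fourth mark, hemmed in by a canister on either side and one in front, 54 mm centre to centre: no room for fingers until they are gone.
- caddy: Light wooden shallow tray, fixed, 150 mm (its x) by 190 mm (its y), walls 6 mm thick and 16 mm high, inner floor 6 mm above its underside. Four flat dark round marks on its floor, 50 mm across, at (x, y) in mm: (-34, 0), (20, 54), (20, -54) for the canisters and (20, 0) for the stub holder. Origin: centre of the underside; x points away from the robot at yaw 0.
- felt_mat: Grey felt mat, fixed flat on the table, 250 mm (its x) by 110 mm (its y), 3 mm thick: the side area for the canisters. It lies on the left or on the right of the caddy. Origin: centre of the underside.
- cork_stand: Round fixed stand, black foot 104 mm across with a cork top 88 mm across, top 12 mm above the table, flat with no rim. It lies on the other side of the caddy from the mat. Origin: centre of the underside.
- mug: White mug, loose bystander, 76 mm across and 85 mm tall, handle on its y side, beyond the caddy. Origin: centre of the underside.
- sanding_block: Pale wooden sanding block, loose bystander, 50 x 85 x 22 mm, lying between the robot and the caddy. Origin: centre of the underside.
Mind the look-alikes: they are no part of the job. Several things have the shape of the red_canister; the one meant has the colours described above.

How it is judged:
On the way, in this order (a step that is already met when the one before it is completed fails the run):
1. all three canisters stand upright on the felt mat while the stub holder still stands in its place in the caddy (x of blue_canister in the frame of felt_mat between -0.125 and 0.125 m and y of blue_canister in the frame of felt_mat between -0.055 and 0.055 m and z of each of blue_canister, green_canister, red_canister in the frame of felt_mat below 0.009 m and angle between each of blue_canister, green_canister, red_canister's own z axis and vertical below 0.12 rad and linear speed of each of blue_canister, green_canister, red_canister below 0.05 m/s and x of green_canister in the frame of felt_mat between -0.125 and 0.125 m and y of green_canister in the frame of felt_mat between -0.055 and 0.055 m and x of red_canister in the frame of felt_mat between -0.125 and 0.125 m and y of red_canister in the frame of felt_mat between -0.055 and 0.055 m and distance of stub_holder from where it was at the start of the episode below 0.02 m), for 0.2 s.
2. the stub holder stands on the cork stand while all three canisters still wait on the mat (horizontal distance between stub_holder and cork_stand below 0.014 m and z of stub_holder in the frame of cork_stand between 0.006 and 0.018 m and angle between each of stub_holder, blue_canister, green_canister, red_canister's own z axis and vertical below 0.12 rad and linear speed of stub_holder below 0.03 m/s and x of blue_canister in the frame of felt_mat between -0.125 and 0.125 m and y of blue_canister in the frame of felt_mat between -0.055 and 0.055 m and z of each of blue_canister, green_canister, red_canister in the frame of felt_mat below 0.009 m and linear speed of each of blue_canister, green_canister, red_canister below 0.05 m/s and x of green_canister in the frame of felt_mat between -0.125 and 0.125 m and y of green_canister in the frame of felt_mat between -0.055 and 0.055 m and x of red_canister in the frame of felt_mat between -0.125 and 0.125 m and y of red_canister in the frame of felt_mat between -0.055 and 0.055 m), for 0.2 s.
At the end, for the whole second after the job is handed in: The stub holder stands upright on the cork stand, its centre within 14 mm of the stand's centre; each canister stands upright within 14 mm of where it stood at the start; all released and at rest (horizontal distance between stub_holder and cork_stand below 0.014 m and z of stub_holder in the frame of cork_stand between 0.006 and 0.018 m and angle between stub_holder's own z axis and vertical below 0.12 rad and linear speed of each of stub_holder, blue_canister, green_canister, red_canister below 0.03 m/s and distance of each of blue_canister, green_canister, red_canister from where it was at the start of the episode below 0.014 m and angle between each of blue_canister, green_canister, red_canister's own z axis and vertical below 0.1 rad); the robot touches nothing.
It fails at once if a canister or the stub holder is tipped over (more than 0.6 rad) (angle between any of blue_canister, green_canister, red_canister, stub_holder's own z axis and vertical above 0.6 rad).
It fails at once if the mug or the sanding block is pushed more than 25 mm (distance of any of mug, sanding_block from where it was at the start of the episode above 0.025 m).
It also fails if it takes over 144 s, if anything falls off the work surface, if the arm or the gripper's body presses on something with over 40 N, if the wrist force passes 120 N, or if a joint passes its speed limit or range.

## Working session

There is one attempt and no reset: what is moved stays moved. The work goes in short steps, Python scripts to look and compute and a tool call to move; the robot and the scene stay as the last step left them, time stands still between calls to the robot, and variables do not carry over. Pictures are saved under pics/ and viewed, at most 14 in all, crops included, and the job is handed in when it is done.

Besides the shell and the picture viewer there is one more tool, called by a JSON object that holds its "name" and its "arguments". carry_out: Moves the arm, as the interface text tells. Its arguments: {"type":"object","properties":{"moves":{"type":"array","items":{"type":"object","properties":{"jaw":{"type":"number"},"dx":{"type":"number"},"dy":{"type":"number"},"dz":{"type":"number"},"yaw":{"type":"number"}}}},"grip_force":{"type":"number"}},"required":["moves"]}

```bash
mkdir -p pics; python3 - <<'E'
from plant import *
import cv2
s=read_state();print(s['t'],s['tool_pos'],s['orientation'],s['opening'])
for n in('scene','side'):
    cv2.imwrite(f'pics/{n}0.png',read_camera(n)[:,:,::-1])
    m=camera_model(n);print(n,m)
E
```

```text
0.0 [ 0.19761823 -0.56593097  0.21758881] [-3.09561800e+00 -5.24717912e-01  2.19624359e-04] 0.09299349329735501
scene {'camera_matrix': array([[392.96020358,   0.        , 324.36218755],
       [  0.        , 392.96020358, 197.58422713],
       [  0.        ,   0.        ,   1.        ]]), 'view': array([[ 0.6402576 ,  0.76814677,  0.00455489, -0.369423  ],
       [-0.5003623 ,  0.41254292,  0.76121345,  0.24925391],
       [ 0.58284456, -0.48965179,  0.64848542, -1.29032871],
       [ 0.        ,  0.        ,  0.        ,  1.        ]])}
side {'camera_matrix': array([[465.06420335,   0.        , 322.33898128],
       [  0.        , 465.06420335, 209.883223  ],
       [  0.        ,   0.        ,   1.        ]]), 'view': array([[-0.98865518, -0.14990575,  0.0094441 ,  0.53855411],
       [ 0.10333839, -0.63321081,  0.7670497 , -0.0991969 ],
       [-0.10900506,  0.7593236 ,  0.64151817, -0.91466184],
       [ 0.        ,  0.        ,  0.        ,  1.        ]])}
```

View pics/scene0.png

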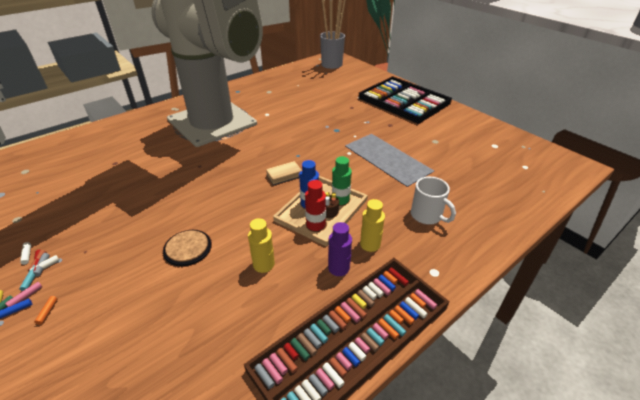

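View pics/side0.png

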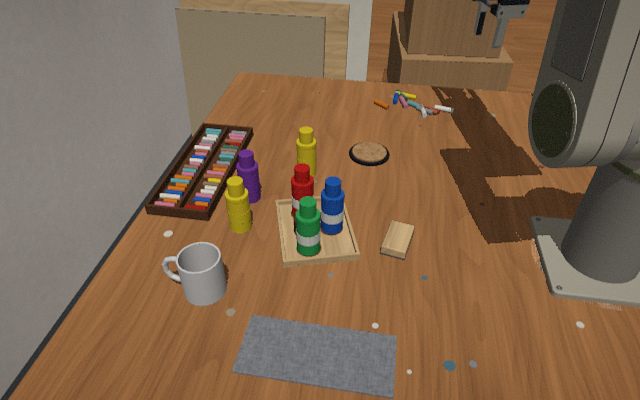

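Scene: canisters in the caddy are red (316,205), blue (309,187) and green (342,182). The look-alikes are yellow (261,246), yellow (372,226) and purple (340,250). The cork stand is at (187,247), the mat at (389,158), the mug at (431,202) and the block at (284,173). In the side view red is at (302,195), blue at (332,207) and green at (308,228). I'll enlarge a crop to check this choice and read positions.

```bash
python3 - <<'E'
import cv2,numpy as np
a=cv2.imread('pics/scene0.png')[145:245,265:395]
b=cv2.imread('pics/side0.png')[155:275,265:425]
cv2.imwrite('pics/c1.png',cv2.resize(a,None,fx=6,fy=6,interpolation=cv2.INTER_CUBIC)[:600,:780])
cv2.imwrite('pics/c2.png',cv2.resize(b,None,fx=5,fy=5,interpolation=cv2.INTER_CUBIC))
E
```

```text
(no output)
```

View pics/c1.png

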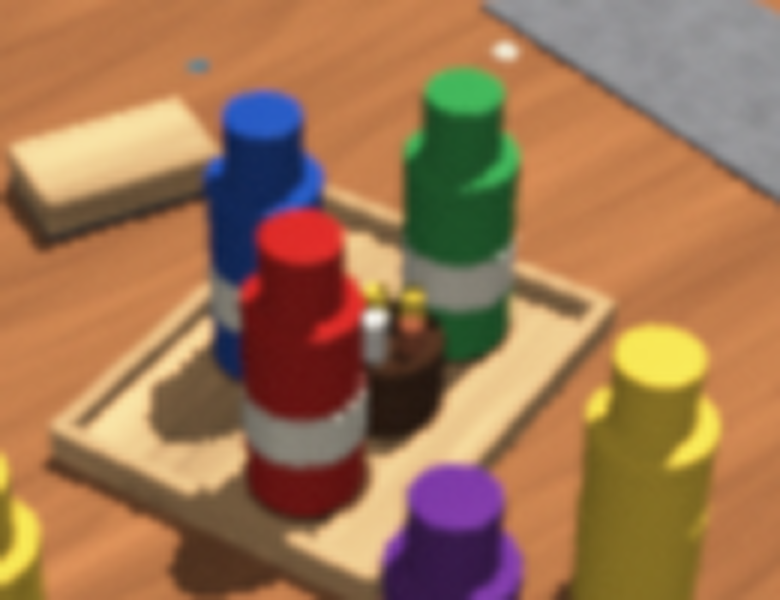

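View pics/c2.png

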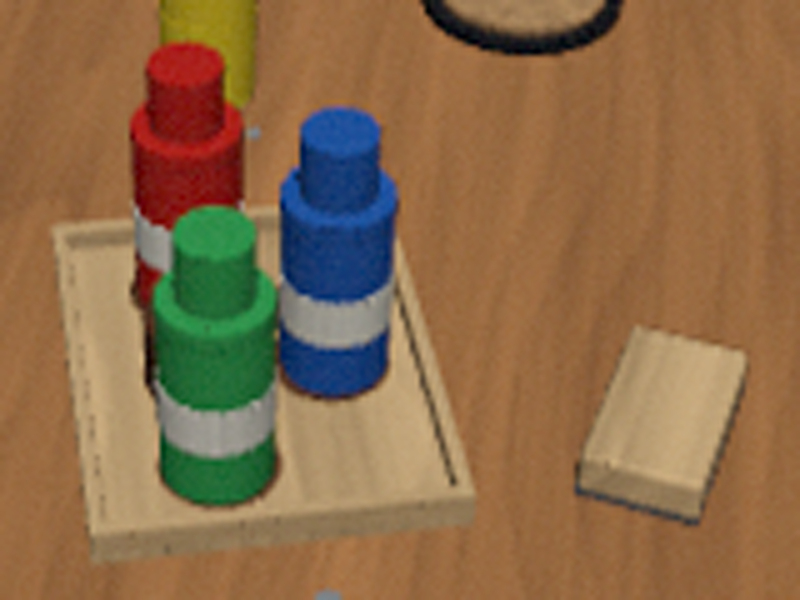

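Confirmed: the red, blue and green canisters with cream bands stand in the caddy, around the dark stub puck at about (332,207) in the scene picture.

```bash
cat > h.py <<'E'
from plant import *
import numpy as np, cv2
from scipy.optimize import least_squares
def proj(m,P):
    c=m['view'][:3,:3]@P+m['view'][:3,3]; v=m['camera_matrix']@np.array([c[0],-c[1],-c[2]]); return v[:2]/v[2]
def onz(m,p,z):
    d=np.linalg.inv(m['camera_matrix'])@np.array([p[0],p[1],1.]); d=np.array([d[0],-d[1],-d[2]])
    R=m['view'][:3,:3]; o=-R.T@m['view'][:3,3]; d=R.T@d
    return (o+d*(z-o[2])/d[2])
def tri(ms,ps): 
    f=lambda P:np.concatenate([proj(m,P)-p for m,p in zip(ms,ps)])
    r=least_squares(f,[.5,0,.1]); return r.x,np.abs(r.fun).max()
E
python3 - <<'E'
from h import *
np.set_printoptions(precision=4,suppress=True)
S=camera_model('scene');D=camera_model('side')
c=lambda x,y:np.array([265+x/6-.4,145+y/6-.4]); d=lambda x,y:np.array([265+x/5-.4,155+y/5-.4])
for n,a,b in [('red',(300,236),(186,64)),('blue',(262,116),(340,131)),('green',(464,93),(215,233))]:
    print(n,tri([S,D],[c(*a),d(*b)]),onz(S,c(*a),.126),onz(D,d(*b),.126))
print('purple',onz(S,c(456,497),.12),'yel',onz(S,c(660,356),.12),onz(D,(235.5,183),.12))
print('yel1',onz(D,(306,133),.12),onz(S,(258.5,226),.12))
print('rim',onz(S,c(52,430),.016),onz(S,c(612,300),.016),onz(D,d(95,540),.016),onz(D,d(470,490),.016),onz(D,d(55,228),.016))
print('cork',tri([S,D],[(187,245.5),(369,152.5)]),onz(S,(187,245.5),.012),onz(D,(369,152.5),.012))
print('mat',[onz(D,p,.003)[:2] for p in [(247,318),(397,334),(389,390),(236,374)]],[onz(S,p,.003)[:2] for p in [(347,142),(376,137),(432,169),(410,181)]])
print('mug',onz(D,(200,258),.085),'blk',onz(D,d(665,400),.022))
E
```

```text
red (array([ 0.5942, -0.0426,  0.1249]), np.float64(0.10749461096554569)) [ 0.5957 -0.0435  0.126 ] [ 0.5937 -0.0413  0.126 ]
blue (array([ 0.5274, -0.0078,  0.1248]), np.float64(0.17365239903745078)) [ 0.5293 -0.0088  0.126 ] [ 0.5269 -0.0065  0.126 ]
green (array([0.5643, 0.0619, 0.1247]), np.float64(0.3407656758678286)) [0.5667 0.0607 0.126 ] [0.5636 0.063  0.126 ]
purple [ 0.7252 -0.0839  0.12  ] yel [0.7186 0.0146 0.12  ] [0.712  0.0229 0.12  ]
yel1 [ 0.6109 -0.1842  0.12  ] [ 0.6224 -0.2023  0.12  ]
rim [ 0.5203 -0.1091  0.016 ] [0.6031 0.116  0.016 ] [0.6011 0.1184 0.016 ] [0.4632 0.0692 0.016 ] [ 0.6586 -0.0635  0.016 ]
cork (array([ 0.4698, -0.3034,  0.0074]), np.float64(0.04562612041331704)) [ 0.4742 -0.3045  0.012 ] [ 0.4697 -0.296   0.012 ]
mat [array([0.6384, 0.2438]), array([0.3831, 0.2362]), array([0.3922, 0.3383]), array([0.6265, 0.3485])] [array([0.3766, 0.2566]), array([0.4124, 0.3454]), array([0.6291, 0.3456]), array([0.626 , 0.2568])]
mug [0.7268 0.1943 0.085 ] blk [0.3902 0.0121 0.022 ]
```

{"name": "carry_out", "arguments": {"moves": [{"dx": 0.04,"dy": -0.024,"dz": -0.006,"yaw": 0.007,"jaw": 0.055},{"dx": 0.04,"dy": -0.024,"dz": -0.006,"yaw": 0.007},{"dx": 0.04,"dy": -0.024,"dz": -0.006,"yaw": 0.007},{"dx": 0.04,"dy": -0.024,"dz": -0.006,"yaw": 0.007},{"dx": 0.04,"dy": -0.024,"dz": -0.006,"yaw": 0.007},{"dx": 0.04,"dy": -0.024,"dz": -0.006,"yaw": 0.007},{"dx": 0.04,"dy": -0.024,"dz": -0.006,"yaw": 0.007},{"dx": 0.04,"dy": -0.024,"dz": -0.006,"yaw": 0.007}], "grip_force": 15}}

```text
invalid input at $.moves[1]: expected keys jaw, dx, dy, dz, yaw
```

{"name": "carry_out", "arguments": {"moves": [{"dz": -0.02},{"dz": -0.02},{"dz": 0}]}}

```text
invalid input at $.moves[0]: expected keys jaw, dx, dy, dz, yaw
```

```bash
cat >> h.py <<'E'
from scipy.spatial.transform import Rotation as Ro
def go(x,y,z,yaw=0.279):
    s=read_state(); R=Ro.from_rotvec(s['orientation']).as_matrix(); d=R.T@(np.array([x,y,z])-s['tool_pos'])
    a=np.arctan2(R[1,0],R[0,0]); print('t',round(s['t'],2),'pos',s['tool_pos'].round(4),'a',round(a,3),'tilt',R[2,2].round(4),'delta',d.round(4),'yaw',round(a-yaw,3),'op',round(s['opening'],4))
E
python3 - <<'E'
from h import *
m=camera_model('wrist'); cv2.imwrite('pics/w1.png',read_camera('wrist')[:,:,::-1])
go(.5643,.0619,.2)
print(m['camera_matrix'],proj(m,np.array([.472,-.300,.012])))
E
```

```text
t 0.15 pos [ 0.1976 -0.5661  0.2178] a 0.336 tilt -1.0 delta [ 0.5531 -0.4721  0.0186] yaw 0.057 op 0.0929
[[325.6412937    0.         316.04205574]
 [  0.         325.6412937  197.488434  ]
 [  0.           0.           1.        ]] [ 128.38560912 -225.74847373]
```

View pics/w1.png

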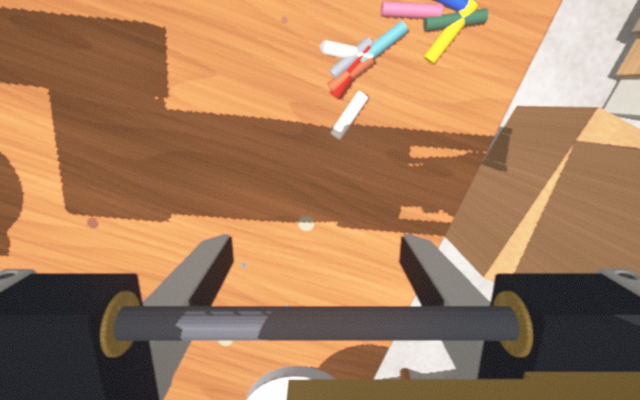

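The wrist view shows only the table and the loose pastels at the top, with the fingers at the bottom. The camera looks ahead along tool +x.

{"name": "carry_out", "arguments": {"moves": [{"dx": 0.035,"dy": -0.02,"dz": -0.005,"yaw": 0.007,"jaw": 0.055},{"dx": 0.035,"dy": -0.02,"dz": -0.005,"yaw": 0.007,"jaw": 0.055},{"dx": 0.035,"dy": -0.02,"dz": -0.005,"yaw": 0.007,"jaw": 0.055},{"dx": 0.035,"dy": -0.02,"dz": -0.005,"yaw": 0.007,"jaw": 0.055},{"dx": 0.035,"dy": -0.02,"dz": -0.005,"yaw": 0.007,"jaw": 0.055},{"dx": 0.035,"dy": -0.02,"dz": -0.005,"yaw": 0.007,"jaw": 0.055},{"dx": 0.035,"dy": -0.02,"dz": -0.005,"yaw": 0.007,"jaw": 0.055},{"dx": 0.035,"dy": -0.02,"dz": -0.005,"yaw": 0.007,"jaw": 0.055}], "grip_force": 15}}

```text
t: 1.15
tool_pos: [0.4159, -0.3273, 0.2585]
orientation: [-3.111, -0.437, 0.0]
force: [0.6, -0.6, 0.5]
opening: 0.0549
gripper_force: 0.0
```

{"name": "carry_out", "arguments": {"moves": [{"dx": 0,"dy": 0,"dz": 0,"yaw": 0,"jaw": 0.055},{"dx": 0,"dy": 0,"dz": 0,"yaw": 0,"jaw": 0.055}]}}

```text
t: 1.4
tool_pos: [0.4149, -0.3285, 0.2583]
orientation: [-3.111, -0.439, 0.001]
force: [-0.9, 0.6, 1.1]
opening: 0.0548
gripper_force: 0.0
```

```bash
python3 - <<'E'
from h import *
m=camera_model('wrist'); im=read_camera('wrist'); cv2.imwrite('pics/w2.png',im[:,:,::-1])
np.savez('w2.npz',**m)
go(.5643,.0619,.2)
print(proj(m,np.array([.472,-.300,.012])))
E
```

```text
t 1.45 pos [ 0.4146 -0.3289  0.2582] a 0.279 tilt -1.0 delta [ 0.2517 -0.3343  0.0582] yaw 0.0 op 0.055
[306.19167263 114.21502424]
```

View pics/w2.png

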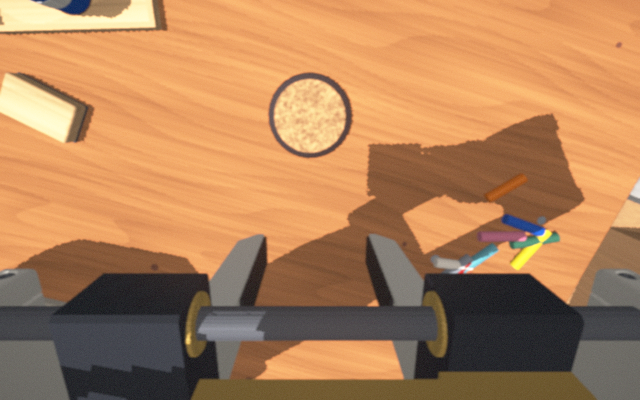

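The cork disc's centre is at about (310,114.5), against a predicted (306,114). Next I'll look over the caddy.

{"name": "carry_out", "arguments": {"moves": [{"dx": 0.02,"dy": -0.036,"dz": -0.004,"yaw": 0,"jaw": 0.055},{"dx": 0.02,"dy": -0.036,"dz": -0.004,"yaw": 0,"jaw": 0.055},{"dx": 0.02,"dy": -0.036,"dz": -0.004,"yaw": 0,"jaw": 0.055},{"dx": 0.02,"dy": -0.036,"dz": -0.004,"yaw": 0,"jaw": 0.055},{"dx": 0.02,"dy": -0.036,"dz": -0.004,"yaw": 0,"jaw": 0.055},{"dx": 0.02,"dy": -0.036,"dz": -0.004,"yaw": 0,"jaw": 0.055},{"dx": 0.02,"dy": -0.036,"dz": -0.004,"yaw": 0,"jaw": 0.055},{"dx": 0.02,"dy": -0.036,"dz": -0.004,"yaw": 0,"jaw": 0.055}]}}

```text
t: 2.45
tool_pos: [0.4895, -0.0074, 0.2905]
orientation: [3.111, 0.435, -0.0]
force: [0.9, 0.6, -0.2]
opening: 0.0551
gripper_force: 0.0
```

{"name": "carry_out", "arguments": {"moves": [{"dx": 0,"dy": 0,"dz": 0,"yaw": 0,"jaw": 0.055},{"dx": 0,"dy": 0,"dz": 0,"yaw": 0,"jaw": 0.055}]}}

```text
t: 2.7
tool_pos: [0.4893, -0.0085, 0.2903]
orientation: [3.111, 0.437, -0.001]
force: [0.6, -0.3, 1.0]
opening: 0.0551
gripper_force: 0.0
```

```bash
python3 - <<'E'
from h import *
m=camera_model('wrist'); im=read_camera('wrist'); cv2.imwrite('pics/w3.png',im[:,:,::-1])
np.savez('w3.npz',**m)
go(.5643,.0619,.2)
for p in [(.5942,-.0426,.126),(.5274,-.0078,.126),(.5643,.0619,.126)]: print(proj(m,np.array(p)).round(1))
w=np.load('w2.npz');print('cork',onz(w,(310,114.5),.012))
E
```

```text
t 2.75 pos [ 0.4892 -0.0088  0.2903] a 0.278 tilt -1.0 delta [ 0.0917 -0.0474  0.0902] yaw -0.001 op 0.0552
[379.9  86.7]
[325.3 144.1]
[266.4  86.6]
cork [ 0.47296547 -0.30456955  0.012     ]
```

View pics/w3.png

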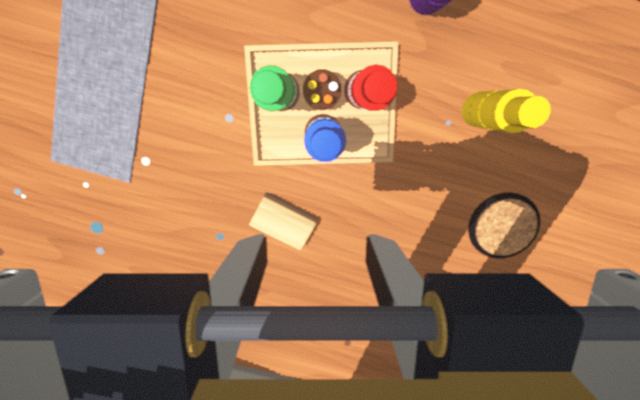

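In this wrist view the canisters are at about green (271,88), blue (325,140) and red (374,88). The stub holder is at (323,88), the mat at upper left and the cork stand at (505,225). The predicted and seen pixels differ slightly, so I'll take a crop.

```bash
python3 - <<'E'
import cv2
a=cv2.imread('pics/w3.png')[35:175,235:415]
cv2.imwrite('pics/c3.png',cv2.resize(a,None,fx=4,fy=4,interpolation=cv2.INTER_CUBIC))
E
```

```text
(no output)
```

View pics/c3.png

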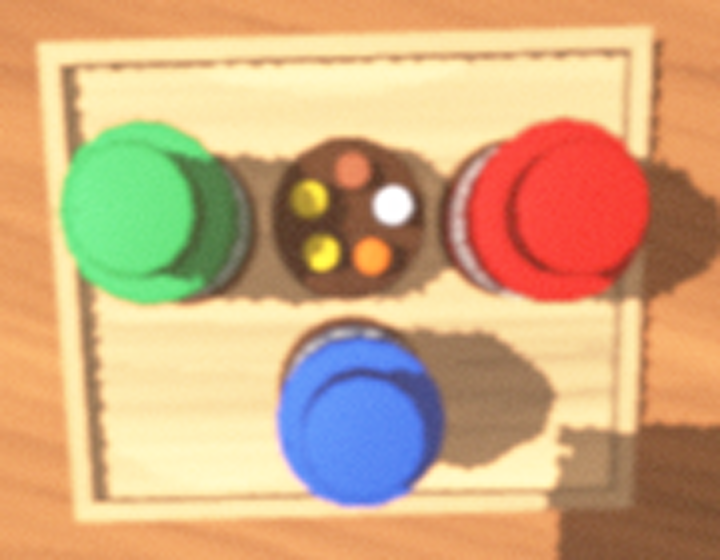

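The knob tops match the predictions within 1 px: green (267,87), blue (325.7,143.5), red (380.4,87). The estimates stand. Now for green.

{"name": "carry_out", "arguments": {"moves": [{"dx": 0.023,"dy": -0.012,"dz": 0.01,"yaw": 0,"jaw": 0.055},{"dx": 0.023,"dy": -0.012,"dz": 0.01,"yaw": 0,"jaw": 0.055},{"dx": 0.023,"dy": -0.012,"dz": 0.02,"yaw": 0,"jaw": 0.055},{"dx": 0.023,"dy": -0.011,"dz": 0.03,"yaw": 0,"jaw": 0.055},{"dx": 0,"dy": 0,"dz": 0.04,"yaw": 0,"jaw": 0.055},{"dx": 0,"dy": 0,"dz": 0.04,"yaw": 0,"jaw": 0.055},{"dx": 0,"dy": 0,"dz": 0,"yaw": 0,"jaw": 0.055}]}}

```text
t: 3.62
tool_pos: [0.5619, 0.0616, 0.1366]
orientation: [-3.111, -0.435, 0.012]
force: [-0.7, -0.0, 0.5]
opening: 0.0549
gripper_force: 0.0
```

```bash
python3 -c "
from h import *
go(.564,.0617,.1)"
```

```text
t 3.62 pos [0.5619 0.0616 0.1366] a 0.278 tilt -1.0 delta [0.0024 0.0005 0.0365] yaw -0.001 op 0.0549
```

{"name": "carry_out", "arguments": {"moves": [{"dx": 0.002,"dy": 0,"dz": 0.018,"yaw": 0,"jaw": 0.055},{"dx": 0,"dy": 0,"dz": 0.018,"yaw": 0,"jaw": 0.055},{"dx": 0,"dy": 0,"dz": 0,"yaw": 0,"jaw": 0.055},{"dx": 0,"dy": 0,"dz": 0,"yaw": 0,"jaw": 0.025},{"dx": 0,"dy": 0,"dz": 0,"yaw": 0,"jaw": 0.025},{"dx": 0,"dy": 0,"dz": 0,"yaw": 0,"jaw": 0.025},{"dx": 0,"dy": 0,"dz": 0,"yaw": 0,"jaw": 0.025}], "grip_force": 15}}

```text
t: 4.5
tool_pos: [0.5674, 0.0636, 0.1054]
orientation: [3.111, 0.438, 0.002]
force: [0.2, -0.1, 2.9]
opening: 0.0316
gripper_force: 15.0
```

```bash
python3 -c "
from h import *
go(.507,.29,.2)"
```

```text
t 4.5 pos [0.5674 0.0636 0.1054] a 0.28 tilt -1.0 delta [ 0.0046 -0.2342 -0.0947] yaw 0.001 op 0.0316
```

{"name": "carry_out", "arguments": {"moves": [{"dx": 0,"dy": 0,"dz": 0,"yaw": 0,"jaw": 0.025},{"dx": 0,"dy": 0,"dz": 0,"yaw": 0,"jaw": 0.025},{"dx": 0,"dy": 0,"dz": 0,"yaw": 0,"jaw": 0.025}]}}

```text
t: 4.88
tool_pos: [0.5674, 0.0636, 0.1054]
orientation: [3.111, 0.438, 0.002]
force: [0.4, -1.2, 5.9]
opening: 0.0318
gripper_force: 15.0
```

```bash
python3 -c "
from h import *
go(.507,.29,.2)
m=camera_model('side');cv2.imwrite('pics/s2.png',cv2.resize(read_camera('side')[120:270,220:420,::-1],None,fx=4,fy=4,interpolation=cv2.INTER_CUBIC))"
```

```text
t 4.88 pos [0.5674 0.0636 0.1054] a 0.28 tilt -1.0 delta [ 0.0045 -0.2343 -0.0947] yaw 0.001 op 0.0318
```

View pics/s2.png

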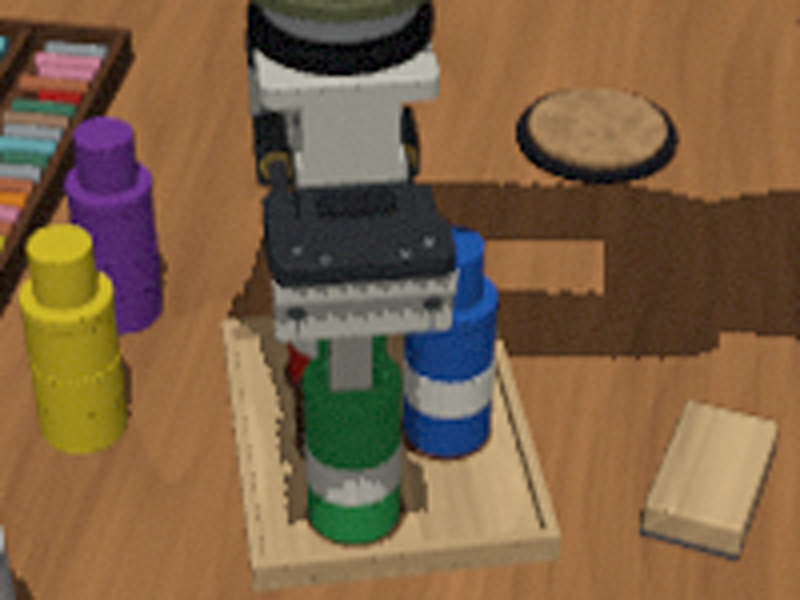

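Green is gripped and upright between the fingers, and red and blue are undisturbed. I'll lift it and carry it to the mat.

{"name": "carry_out", "arguments": {"moves": [{"dx": 0,"dy": 0,"dz": -0.01,"yaw": 0,"jaw": 0.025},{"dx": 0,"dy": 0,"dz": -0.02,"yaw": 0,"jaw": 0.025},{"dx": 0,"dy": 0,"dz": -0.02,"yaw": 0,"jaw": 0.025},{"dx": 0,"dy": 0,"dz": 0,"yaw": 0,"jaw": 0.025}], "grip_force": 20}}

```text
t: 5.42
tool_pos: [0.5688, 0.0638, 0.158]
orientation: [3.11, 0.438, 0.008]
force: [0.2, -0.1, -2.3]
opening: 0.0314
gripper_force: 20.0
```

{"name": "carry_out", "arguments": {"moves": [{"dx": 0.001,"dy": -0.02,"dz": 0,"yaw": 0,"jaw": 0.025},{"dx": 0.001,"dy": -0.035,"dz": 0,"yaw": 0,"jaw": 0.025},{"dx": 0.001,"dy": -0.035,"dz": 0,"yaw": 0,"jaw": 0.025},{"dx": 0.001,"dy": -0.035,"dz": 0,"yaw": 0,"jaw": 0.025},{"dx": 0.001,"dy": -0.035,"dz": 0,"yaw": 0,"jaw": 0.025},{"dx": 0.001,"dy": -0.035,"dz": 0,"yaw": 0,"jaw": 0.025},{"dx": 0.001,"dy": -0.025,"dz": 0,"yaw": 0,"jaw": 0.025},{"dx": 0,"dy": -0.015,"dz": 0,"yaw": 0,"jaw": 0.025}]}}

```text
t: 6.42
tool_pos: [0.5071, 0.2932, 0.1537]
orientation: [3.11, 0.441, -0.003]
force: [-0.1, -0.2, -2.5]
opening: 0.0316
gripper_force: 20.0
```

{"name": "carry_out", "arguments": {"moves": [{"dx": 0,"dy": 0,"dz": 0,"yaw": 0,"jaw": 0.025},{"dx": 0,"dy": 0,"dz": 0,"yaw": 0,"jaw": 0.025},{"dx": 0,"dy": 0,"dz": 0.02,"yaw": 0,"jaw": 0.025},{"dx": 0,"dy": 0,"dz": 0.02,"yaw": 0,"jaw": 0.025},{"dx": 0,"dy": 0,"dz": 0.005,"yaw": 0,"jaw": 0.025},{"dx": 0,"dy": 0,"dz": 0.005,"yaw": 0,"jaw": 0.025},{"dx": 0,"dy": 0,"dz": 0,"yaw": 0,"jaw": 0.025},{"dx": 0,"dy": 0,"dz": 0,"yaw": 0,"jaw": 0.025}]}}

```text
t: 7.42
tool_pos: [0.5091, 0.2917, 0.1053]
orientation: [-3.111, -0.438, -0.002]
force: [0.2, 0.2, -1.7]
opening: 0.0314
gripper_force: 20.0
```

```bash
python3 -c "
from h import *
go(.527,-.007,.105)
s=read_state();print(s['force'])
w=np.load('w3.npz');print([onz(w,p,.003)[:2] for p in [(51,161),(131,181)]])"
```

```text
t 7.42 pos [0.5091 0.2917 0.1053] a 0.28 tilt -1.0 delta [-6.53e-02  2.92e-01  2.00e-04] yaw 0.001 op 0.0314
[ 0.21320377  0.17248052 -1.68878412]
[array([0.3847476 , 0.34700706]), array([0.38663878, 0.23591089])]
```

{"name": "carry_out", "arguments": {"moves": [{"dx": 0,"dy": 0,"dz": 0.002,"yaw": 0,"jaw": 0.025},{"dx": 0,"dy": 0,"dz": 0.001,"yaw": 0,"jaw": 0.025},{"dx": 0,"dy": 0,"dz": 0,"yaw": 0,"jaw": 0.025},{"dx": 0,"dy": 0,"dz": 0,"yaw": 0,"jaw": 0.025},{"dx": 0,"dy": 0,"dz": 0,"yaw": 0,"jaw": 0.055},{"dx": 0,"dy": 0,"dz": 0,"yaw": 0,"jaw": 0.055},{"dx": 0,"dy": 0,"dz": 0,"yaw": 0,"jaw": 0.055}]}}

```text
t: 8.3
tool_pos: [0.5085, 0.2914, 0.1013]
orientation: [3.111, 0.438, -0.001]
force: [-0.0, 0.0, 0.5]
opening: 0.0534
gripper_force: 0.0
```

```bash
python3 -c "
from h import *
go(.5275,-.007,.105)
s=read_state();print(s['force'])"
```

```text
t 8.3 pos [0.5085 0.2914 0.1013] a 0.28 tilt -1.0 delta [-0.0641  0.2921 -0.0036] yaw 0.001 op 0.0534
[-0.03174126  0.02114879  0.50190068]
```

{"name": "carry_out", "arguments": {"moves": [{"dx": 0,"dy": 0,"dz": -0.025,"yaw": 0,"jaw": 0.055},{"dx": 0,"dy": 0,"dz": -0.03,"yaw": 0,"jaw": 0.055},{"dx": -0.01,"dy": 0.045,"dz": 0,"yaw": 0,"jaw": 0.055},{"dx": -0.011,"dy": 0.05,"dz": 0,"yaw": 0,"jaw": 0.055},{"dx": -0.011,"dy": 0.05,"dz": 0,"yaw": 0,"jaw": 0.055},{"dx": -0.011,"dy": 0.05,"dz": 0,"yaw": 0,"jaw": 0.055},{"dx": -0.011,"dy": 0.05,"dz": 0,"yaw": 0,"jaw": 0.055},{"dx": -0.01,"dy": 0.047,"dz": 0,"yaw": 0,"jaw": 0.055}]}}

```text
t: 9.3
tool_pos: [0.5277, -0.0085, 0.1567]
orientation: [3.111, 0.438, 0.0]
force: [1.2, 0.1, 0.2]
opening: 0.0549
gripper_force: 0.0
```

{"name": "carry_out", "arguments": {"moves": [{"dx": 0,"dy": 0,"dz": 0,"yaw": 0,"jaw": 0.055},{"dx": 0,"dy": 0,"dz": 0,"yaw": 0,"jaw": 0.055},{"dx": 0,"dy": 0,"dz": 0,"yaw": 0,"jaw": 0.055}]}}

```text
t: 9.68
tool_pos: [0.5277, -0.0056, 0.1565]
orientation: [-3.11, -0.44, 0.0]
force: [-0.3, -0.7, 0.2]
opening: 0.0549
gripper_force: 0.0
```

```bash
python3 -c "
from h import *
go(.5275,-.007,.105)"
```

```text
t 9.68 pos [ 0.5277 -0.0056  0.1565] a 0.281 tilt -1.0 delta [-0.0006  0.0013  0.0515] yaw 0.002 op 0.0549
```

{"name": "carry_out", "arguments": {"moves": [{"dx": 0,"dy": 0.001,"dz": 0.025,"yaw": 0,"jaw": 0.055},{"dx": 0,"dy": 0,"dz": 0.02,"yaw": 0,"jaw": 0.055},{"dx": 0,"dy": 0,"dz": 0.007,"yaw": 0,"jaw": 0.055},{"dx": 0,"dy": 0,"dz": 0,"yaw": 0,"jaw": 0.055},{"dx": 0,"dy": 0,"dz": 0,"yaw": 0,"jaw": 0.055},{"dx": 0,"dy": 0,"dz": 0,"yaw": 0,"jaw": 0.025},{"dx": 0,"dy": 0,"dz": 0,"yaw": 0,"jaw": 0.025},{"dx": 0,"dy": 0,"dz": 0,"yaw": 0,"jaw": 0.025}]}}

```text
t: 10.68
tool_pos: [0.5282, -0.0078, 0.1049]
orientation: [-3.111, -0.438, -0.001]
force: [-0.0, 1.5, 1.4]
opening: 0.0312
gripper_force: 20.0
```

{"name": "carry_out", "arguments": {"moves": [{"dx": 0,"dy": 0,"dz": 0,"yaw": 0,"jaw": 0.025},{"dx": 0,"dy": 0,"dz": 0,"yaw": 0,"jaw": 0.025}]}}

```text
t: 10.92
tool_pos: [0.5283, -0.0078, 0.1049]
orientation: [3.111, 0.438, 0.001]
force: [-0.3, 0.2, 2.8]
opening: 0.0316
gripper_force: 20.0
```

```bash
python3 -c "
from h import *
go(.438,.291,.105)"
```

```text
t 10.93 pos [ 0.5283 -0.0078  0.1049] a 0.28 tilt -1.0 delta [-4.200e-03 -3.121e-01 -1.000e-04] yaw 0.001 op 0.0316
```

{"name": "carry_out", "arguments": {"moves": [{"dx": 0,"dy": 0,"dz": -0.01,"yaw": 0,"jaw": 0.025},{"dx": 0,"dy": 0,"dz": -0.02,"yaw": 0,"jaw": 0.025},{"dx": 0,"dy": 0,"dz": -0.02,"yaw": 0,"jaw": 0.025},{"dx": -0.002,"dy": -0.02,"dz": 0,"yaw": 0,"jaw": 0.025},{"dx": -0.002,"dy": -0.03,"dz": 0,"yaw": 0,"jaw": 0.025},{"dx": 0,"dy": -0.035,"dz": 0,"yaw": 0,"jaw": 0.025},{"dx": 0,"dy": -0.035,"dz": 0,"yaw": 0,"jaw": 0.025},{"dx": 0,"dy": -0.035,"dz": 0,"yaw": 0,"jaw": 0.025}]}}

```text
t: 11.92
tool_pos: [0.4797, 0.1418, 0.1536]
orientation: [-3.111, -0.438, 0.003]
force: [-0.6, -0.5, -2.4]
opening: 0.0318
gripper_force: 20.0
```

{"name": "carry_out", "arguments": {"moves": [{"dx": 0,"dy": -0.035,"dz": 0,"yaw": 0,"jaw": 0.025},{"dx": 0,"dy": -0.035,"dz": 0,"yaw": 0,"jaw": 0.025},{"dx": 0,"dy": -0.035,"dz": 0,"yaw": 0,"jaw": 0.025},{"dx": 0,"dy": -0.03,"dz": 0,"yaw": 0,"jaw": 0.025},{"dx": 0,"dy": -0.022,"dz": 0,"yaw": 0,"jaw": 0.025},{"dx": 0,"dy": 0,"dz": 0,"yaw": 0,"jaw": 0.025},{"dx": 0,"dy": 0,"dz": 0.02,"yaw": 0,"jaw": 0.025},{"dx": 0,"dy": 0,"dz": 0.02,"yaw": 0,"jaw": 0.025}]}}

```text
t: 12.92
tool_pos: [0.4377, 0.2905, 0.1138]
orientation: [3.111, 0.438, -0.0]
force: [0.4, 0.4, -2.0]
opening: 0.0314
gripper_force: 20.0
```

{"name": "carry_out", "arguments": {"moves": [{"dx": 0,"dy": 0,"dz": 0.008,"yaw": 0,"jaw": 0.025},{"dx": 0,"dy": 0,"dz": 0,"yaw": 0,"jaw": 0.025},{"dx": 0,"dy": 0,"dz": 0.003,"yaw": 0,"jaw": 0.025},{"dx": 0,"dy": 0,"dz": 0.002,"yaw": 0,"jaw": 0.025},{"dx": 0,"dy": 0,"dz": 0,"yaw": 0,"jaw": 0.025},{"dx": 0,"dy": 0,"dz": 0,"yaw": 0,"jaw": 0.025}]}}

```text
t: 13.68
tool_pos: [0.4383, 0.291, 0.102]
orientation: [-3.111, -0.438, -0.001]
force: [0.5, -0.5, -0.9]
opening: 0.0314
gripper_force: 20.0
```

```bash
python3 -c "
from h import *
go(.5945,-.043,.105)
s=read_state();print(s['force'])"
```

```text
t 13.68 pos [0.4383 0.291  0.102 ] a 0.28 tilt -1.0 delta [ 0.0579  0.3642 -0.003 ] yaw 0.001 op 0.0314
[ 0.50820862 -0.54965654 -0.9032921 ]
```

{"name": "carry_out", "arguments": {"moves": [{"dx": 0,"dy": 0,"dz": 0,"yaw": 0,"jaw": 0.055},{"dx": 0,"dy": 0,"dz": 0,"yaw": 0,"jaw": 0.055},{"dx": 0,"dy": 0,"dz": 0,"yaw": 0,"jaw": 0.055},{"dx": 0,"dy": 0,"dz": -0.025,"yaw": 0,"jaw": 0.055},{"dx": 0,"dy": 0,"dz": -0.03,"yaw": 0,"jaw": 0.055},{"dx": 0.008,"dy": 0.05,"dz": 0,"yaw": 0,"jaw": 0.055},{"dx": 0.008,"dy": 0.05,"dz": 0,"yaw": 0,"jaw": 0.055},{"dx": 0.008,"dy": 0.05,"dz": 0,"yaw": 0,"jaw": 0.055}]}}

```text
t: 14.68
tool_pos: [0.5031, 0.1522, 0.1569]
orientation: [-3.111, -0.439, -0.001]
force: [-0.1, -0.6, -0.1]
opening: 0.0548
gripper_force: 0.0
```

{"name": "carry_out", "arguments": {"moves": [{"dx": 0.008,"dy": 0.05,"dz": 0,"yaw": 0,"jaw": 0.055},{"dx": 0.008,"dy": 0.05,"dz": 0,"yaw": 0,"jaw": 0.055},{"dx": 0.008,"dy": 0.05,"dz": 0,"yaw": 0,"jaw": 0.055},{"dx": 0.01,"dy": 0.044,"dz": 0,"yaw": 0,"jaw": 0.055},{"dx": 0,"dy": 0.02,"dz": 0,"yaw": 0,"jaw": 0.055},{"dx": 0,"dy": 0,"dz": 0,"yaw": 0,"jaw": 0.055},{"dx": 0,"dy": 0,"dz": 0,"yaw": 0,"jaw": 0.055},{"dx": 0,"dy": 0,"dz": 0,"yaw": 0,"jaw": 0.055}]}}

```text
t: 15.68
tool_pos: [0.594, -0.0414, 0.1567]
orientation: [-3.11, -0.441, -0.0]
force: [-0.1, 0.4, -0.9]
opening: 0.055
gripper_force: 0.0
```

```bash
python3 -c "
from h import *
go(.5945,-.043,.105)"
```

```text
t 15.68 pos [ 0.594  -0.0414  0.1567] a 0.281 tilt -1.0 delta [0.     0.0017 0.0517] yaw 0.002 op 0.055
```

{"name": "carry_out", "arguments": {"moves": [{"dx": 0,"dy": 0.0015,"dz": 0.025,"yaw": 0,"jaw": 0.055},{"dx": 0,"dy": 0,"dz": 0.02,"yaw": 0,"jaw": 0.055},{"dx": 0,"dy": 0,"dz": 0.007,"yaw": 0,"jaw": 0.055},{"dx": 0,"dy": 0,"dz": 0,"yaw": 0,"jaw": 0.055},{"dx": 0,"dy": 0,"dz": 0,"yaw": 0,"jaw": 0.055},{"dx": 0,"dy": 0,"dz": 0,"yaw": 0,"jaw": 0.025},{"dx": 0,"dy": 0,"dz": 0,"yaw": 0,"jaw": 0.025},{"dx": 0,"dy": 0,"dz": 0,"yaw": 0,"jaw": 0.025}]}}

```text
t: 16.68
tool_pos: [0.5949, -0.0443, 0.1049]
orientation: [3.111, 0.438, 0.001]
force: [-0.5, 0.3, 2.1]
opening: 0.0317
gripper_force: 20.0
```

{"name": "carry_out", "arguments": {"moves": [{"dx": 0,"dy": 0,"dz": 0,"yaw": 0,"jaw": 0.025},{"dx": 0,"dy": 0,"dz": 0,"yaw": 0,"jaw": 0.025}]}}

```text
t: 16.92
tool_pos: [0.5949, -0.0443, 0.1049]
orientation: [3.111, 0.438, 0.001]
force: [-0.0, 1.4, 1.5]
opening: 0.0314
gripper_force: 20.0
```

```bash
python3 -c "
from h import *
go(.580,.291,.105)"
```

```text
t 16.93 pos [ 0.5949 -0.0443  0.1049] a 0.28 tilt -1.0 delta [ 7.830e-02 -3.264e-01 -1.000e-04] yaw 0.001 op 0.0314
```

{"name": "carry_out", "arguments": {"moves": [{"dx": 0,"dy": 0,"dz": -0.01,"yaw": 0,"jaw": 0.025},{"dx": 0,"dy": 0,"dz": -0.02,"yaw": 0,"jaw": 0.025},{"dx": 0,"dy": 0,"dz": -0.03,"yaw": 0,"jaw": 0.025},{"dx": 0,"dy": 0,"dz": -0.025,"yaw": 0,"jaw": 0.025},{"dx": 0.006,"dy": -0.025,"dz": 0,"yaw": 0,"jaw": 0.025},{"dx": 0.008,"dy": -0.035,"dz": 0,"yaw": 0,"jaw": 0.025},{"dx": 0.008,"dy": -0.035,"dz": 0,"yaw": 0,"jaw": 0.025},{"dx": 0.008,"dy": -0.035,"dz": 0,"yaw": 0,"jaw": 0.025}]}}

```text
t: 17.92
tool_pos: [0.588, 0.09, 0.1915]
orientation: [3.111, 0.438, 0.003]
force: [-0.6, 1.2, -0.4]
opening: 0.0316
gripper_force: 20.0
```

{"name": "carry_out", "arguments": {"moves": [{"dx": 0.008,"dy": -0.035,"dz": 0,"yaw": 0,"jaw": 0.025},{"dx": 0.008,"dy": -0.035,"dz": 0,"yaw": 0,"jaw": 0.025},{"dx": 0.008,"dy": -0.035,"dz": 0,"yaw": 0,"jaw": 0.025},{"dx": 0.008,"dy": -0.035,"dz": 0,"yaw": 0,"jaw": 0.025},{"dx": 0.008,"dy": -0.033,"dz": 0,"yaw": 0,"jaw": 0.025},{"dx": 0.008,"dy": -0.023,"dz": 0,"yaw": 0,"jaw": 0.025},{"dx": 0,"dy": 0,"dz": 0,"yaw": 0,"jaw": 0.025},{"dx": 0,"dy": 0,"dz": 0.025,"yaw": 0,"jaw": 0.025}]}}

```text
t: 18.92
tool_pos: [0.5818, 0.2907, 0.1676]
orientation: [-3.11, -0.438, -0.008]
force: [0.0, 0.6, -1.4]
opening: 0.0313
gripper_force: 20.0
```

{"name": "carry_out", "arguments": {"moves": [{"dx": 0,"dy": 0,"dz": 0.03,"yaw": 0,"jaw": 0.025},{"dx": 0,"dy": 0,"dz": 0.02,"yaw": 0,"jaw": 0.025},{"dx": 0,"dy": 0,"dz": 0.008,"yaw": 0,"jaw": 0.025},{"dx": 0,"dy": 0,"dz": 0,"yaw": 0,"jaw": 0.025},{"dx": 0,"dy": 0,"dz": 0.003,"yaw": 0,"jaw": 0.025},{"dx": 0,"dy": 0,"dz": 0.002,"yaw": 0,"jaw": 0.025},{"dx": 0,"dy": 0,"dz": 0,"yaw": 0,"jaw": 0.025},{"dx": 0,"dy": 0,"dz": 0,"yaw": 0,"jaw": 0.025}]}}

```text
t: 19.92
tool_pos: [0.5799, 0.2907, 0.102]
orientation: [-3.111, -0.438, -0.001]
force: [0.9, -0.1, -0.1]
opening: 0.0315
gripper_force: 20.0
```

```bash
python3 -c "
from h import *
go(.5795,.0088,.2)
s=read_state();print(s['force'])"
```

```text
t 19.93 pos [0.5799 0.2907 0.102 ] a 0.28 tilt -1.0 delta [-0.0782  0.2708 -0.0981] yaw 0.001 op 0.0315
[ 0.87887857 -0.14996006 -0.06878099]
```

{"name": "carry_out", "arguments": {"moves": [{"dx": 0,"dy": 0,"dz": 0,"yaw": 0,"jaw": 0.055},{"dx": 0,"dy": 0,"dz": 0,"yaw": 0,"jaw": 0.055},{"dx": 0,"dy": 0,"dz": 0,"yaw": 0,"jaw": 0.055},{"dx": 0,"dy": 0,"dz": -0.03,"yaw": 0,"jaw": 0.055},{"dx": 0,"dy": 0,"dz": -0.04,"yaw": 0,"jaw": 0.055},{"dx": 0,"dy": 0,"dz": -0.04,"yaw": 0,"jaw": 0.055},{"dx": -0.02,"dy": 0.04,"dz": 0,"yaw": 0,"jaw": 0.07},{"dx": -0.02,"dy": 0.04,"dz": 0,"yaw": 0,"jaw": 0.07}]}}

```text
t: 20.92
tool_pos: [0.5635, 0.2021, 0.2126]
orientation: [-3.111, -0.44, -0.003]
force: [0.5, -0.4, -0.1]
opening: 0.0684
gripper_force: 0.0
```

{"name": "carry_out", "arguments": {"moves": [{"dx": -0.02,"dy": 0.04,"dz": 0,"yaw": 0,"jaw": 0.07},{"dx": -0.02,"dy": 0.04,"dz": 0,"yaw": 0,"jaw": 0.07},{"dx": -0.02,"dy": 0.04,"dz": 0,"yaw": 0,"jaw": 0.07},{"dx": -0.02,"dy": 0.04,"dz": 0,"yaw": 0,"jaw": 0.07},{"dx": -0.018,"dy": 0.03,"dz": 0,"yaw": 0,"jaw": 0.07},{"dx": 0,"dy": 0,"dz": 0,"yaw": 0,"jaw": 0.07},{"dx": 0,"dy": 0,"dz": 0,"yaw": 0,"jaw": 0.07},{"dx": 0,"dy": 0,"dz": 0,"yaw": 0,"jaw": 0.07}]}}

```text
t: 21.92
tool_pos: [0.5218, -0.0061, 0.2117]
orientation: [-3.11, -0.44, -0.0]
force: [0.1, -0.5, -0.1]
opening: 0.0702
gripper_force: 0.0
```

```bash
python3 -c "
from h import *
m=camera_model('wrist'); im=read_camera('wrist'); np.savez('w4.npz',**m)
go(.5795,.0088,.12)
for z in (.006,.04): print(proj(m,np.array([.5795,.0088,z])).round(1))
a=im[:,:,::-1]; b=read_camera('scene')[120:260,270:470,::-1]
r=lambda i:cv2.resize(i,(500,350),interpolation=cv2.INTER_CUBIC)
cv2.imwrite('pics/w4.png',a[:300,100:500].repeat(2,0).repeat(2,1))
cv2.imwrite('pics/s3.png',r(b))
"
```

```text
t 21.98 pos [ 0.5218 -0.0061  0.2116] a 0.281 tilt -1.0 delta [0.0595 0.0017 0.0916] yaw 0.002 op 0.07
[317.2 118.8]
[317.3 120.6]
```

View pics/w4.png

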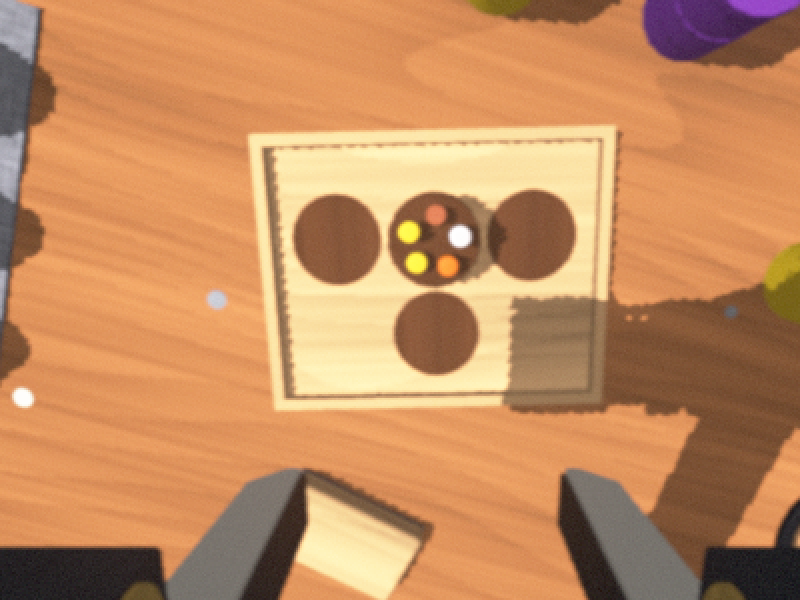

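View pics/s3.png

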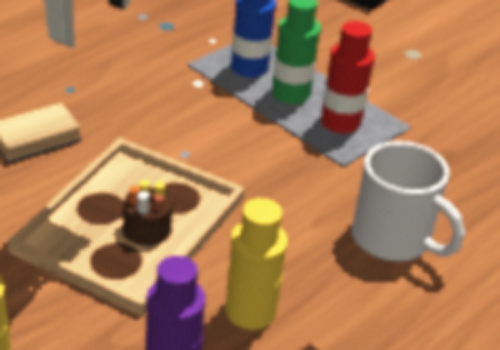

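The puck is at (434,238) in the crop, i.e. raw (317,119), where predicted. All three canisters stand upright on the mat and the marks are empty. Now I'll grasp the puck.

{"name": "carry_out", "arguments": {"moves": [{"dx": 0.03,"dy": 0.001,"dz": 0.02,"yaw": 0,"jaw": 0.075},{"dx": 0.029,"dy": 0.001,"dz": 0.04,"yaw": 0,"jaw": 0.075},{"dx": 0,"dy": 0,"dz": 0.03,"yaw": 0,"jaw": 0.075},{"dx": 0,"dy": 0,"dz": 0,"yaw": 0,"jaw": 0.075},{"dx": 0,"dy": 0,"dz": 0,"yaw": 0,"jaw": 0.075},{"dx": 0,"dy": 0,"dz": 0,"yaw": 0,"jaw": 0.075}]}}

```text
t: 22.78
tool_pos: [0.5801, 0.0073, 0.1239]
orientation: [3.11, 0.438, 0.005]
force: [0.2, -0.0, 0.8]
opening: 0.0748
gripper_force: 0.0
```

```bash
python3 -c "
from h import *
go(.5795,.0088,.013)
w=np.load('w4.npz')
for n,p,z in [('puck',(316.8,118.8),.04),('blue',(317.8,166.3),.006),('green',(267.8,119.3),.006),('red',(365.8,116.8),.006)]: print(n,onz(w,p,z).round(4))"
```

```text
t 22.77 pos [0.5801 0.0073 0.1239] a 0.28 tilt -1.0 delta [-0.0005 -0.0018  0.1109] yaw 0.001 op 0.0748
puck [0.5811 0.0098 0.04  ]
blue [ 0.5285 -0.0067  0.006 ]
green [0.5638 0.0612 0.006 ]
red [ 0.5965 -0.0422  0.006 ]
```

{"name": "carry_out", "arguments": {"moves": [{"dx": 0.001,"dy": -0.002,"dz": 0.03,"yaw": 0,"jaw": 0.075},{"dx": 0,"dy": 0,"dz": 0.04,"yaw": 0,"jaw": 0.075},{"dx": 0,"dy": 0,"dz": 0.03,"yaw": 0,"jaw": 0.075},{"dx": 0,"dy": 0,"dz": 0.01,"yaw": 0,"jaw": 0.075},{"dx": 0,"dy": 0,"dz": 0,"yaw": 0,"jaw": 0.075},{"dx": 0,"dy": 0,"dz": 0,"yaw": 0,"jaw": 0.075},{"dx": 0,"dy": 0,"dz": 0,"yaw": 0,"jaw": 0.075}]}}

```text
t: 23.65
tool_pos: [0.5806, 0.0094, 0.0133]
orientation: [3.11, 0.438, 0.004]
force: [-0.2, 0.2, 0.4]
opening: 0.0747
gripper_force: 0.0
```

{"name": "carry_out", "arguments": {"moves": [{"dx": 0,"dy": 0,"dz": 0,"yaw": 0,"jaw": 0.04},{"dx": 0,"dy": 0,"dz": 0,"yaw": 0,"jaw": 0.04},{"dx": 0,"dy": 0,"dz": 0,"yaw": 0,"jaw": 0.04},{"dx": 0,"dy": 0,"dz": 0,"yaw": 0,"jaw": 0.04},{"dx": 0,"dy": 0,"dz": 0,"yaw": 0,"jaw": 0.04}]}}

```text
t: 24.28
tool_pos: [0.5793, 0.0095, 0.0117]
orientation: [-3.111, -0.438, 0.0]
force: [-0.1, 0.2, 1.7]
opening: 0.0479
gripper_force: 20.0
```

```bash
python3 -c "
from h import *
go(.473,-.3045,.02)"
```

```text
t 24.27 pos [0.5793 0.0095 0.0117] a 0.28 tilt -1.0 delta [-0.1888  0.2725 -0.0083] yaw 0.001 op 0.0479
```

Puck gripped at 48 mm.

{"name": "carry_out", "arguments": {"moves": [{"dx": 0,"dy": 0,"dz": -0.01,"yaw": 0,"jaw": 0.04},{"dx": 0,"dy": 0,"dz": -0.03,"yaw": 0,"jaw": 0.04},{"dx": 0,"dy": 0,"dz": -0.04,"yaw": 0,"jaw": 0.04},{"dx": 0,"dy": 0,"dz": -0.04,"yaw": 0,"jaw": 0.04},{"dx": 0,"dy": 0,"dz": -0.01,"yaw": 0,"jaw": 0.04},{"dx": -0.02,"dy": 0.0225,"dz": 0,"yaw": 0,"jaw": 0.04},{"dx": -0.02,"dy": 0.03,"dz": 0,"yaw": 0,"jaw": 0.04},{"dx": -0.02,"dy": 0.03,"dz": 0,"yaw": 0,"jaw": 0.04}]}}

```text
t: 25.28
tool_pos: [0.5433, -0.0869, 0.1404]
orientation: [-3.11, -0.439, 0.003]
force: [0.3, 0.2, -0.1]
opening: 0.0474
gripper_force: 20.0
```

{"name": "carry_out", "arguments": {"moves": [{"dx": -0.02,"dy": 0.03,"dz": 0,"yaw": 0,"jaw": 0.04},{"dx": -0.02,"dy": 0.03,"dz": 0,"yaw": 0,"jaw": 0.04},{"dx": -0.02,"dy": 0.03,"dz": 0,"yaw": 0,"jaw": 0.04},{"dx": -0.02,"dy": 0.03,"dz": 0,"yaw": 0,"jaw": 0.04},{"dx": -0.02,"dy": 0.03,"dz": 0,"yaw": 0,"jaw": 0.04},{"dx": -0.02,"dy": 0.025,"dz": 0,"yaw": 0,"jaw": 0.04},{"dx": -0.01,"dy": 0.015,"dz": 0,"yaw": 0,"jaw": 0.04},{"dx": 0,"dy": 0,"dz": 0,"yaw": 0,"jaw": 0.04}]}}

```text
t: 26.28
tool_pos: [0.4714, -0.3053, 0.1409]
orientation: [-3.11, -0.435, 0.001]
force: [0.3, 0.1, -0.9]
opening: 0.0476
gripper_force: 20.0
```

{"name": "carry_out", "arguments": {"moves": [{"dx": 0,"dy": 0,"dz": 0,"yaw": 0,"jaw": 0.04},{"dx": 0,"dy": 0,"dz": 0,"yaw": 0,"jaw": 0.04},{"dx": 0,"dy": 0,"dz": 0.03,"yaw": 0,"jaw": 0.04},{"dx": 0,"dy": 0,"dz": 0.04,"yaw": 0,"jaw": 0.04},{"dx": 0,"dy": 0,"dz": 0.03,"yaw": 0,"jaw": 0.04},{"dx": 0,"dy": 0,"dz": 0,"yaw": 0,"jaw": 0.04},{"dx": 0,"dy": 0,"dz": 0,"yaw": 0,"jaw": 0.04}]}}

```text
t: 27.15
tool_pos: [0.4729, -0.305, 0.043]
orientation: [3.11, 0.439, 0.002]
force: [0.2, 0.0, -0.2]
opening: 0.0475
gripper_force: 20.0
```

```bash
python3 -c "
from h import *
go(.473,-.3045,.0185)
print(read_state()['force'])"
```

```text
t 27.15 pos [ 0.4729 -0.305   0.043 ] a 0.28 tilt -1.0 delta [ 0.0002 -0.0005  0.0245] yaw 0.001 op 0.0475
[ 0.19264447  0.00720687 -0.18072316]
```

{"name": "carry_out", "arguments": {"moves": [{"dx": -0.001,"dy": 0,"dz": 0.015,"yaw": 0,"jaw": 0.04},{"dx": 0,"dy": 0,"dz": 0.006,"yaw": 0,"jaw": 0.04},{"dx": 0,"dy": 0,"dz": 0.002,"yaw": 0,"jaw": 0.04},{"dx": 0,"dy": 0,"dz": 0.0015,"yaw": 0,"jaw": 0.04},{"dx": 0,"dy": 0,"dz": 0,"yaw": 0,"jaw": 0.04},{"dx": 0,"dy": 0,"dz": 0,"yaw": 0,"jaw": 0.04}]}}

```text
t: 27.9
tool_pos: [0.4711, -0.3053, 0.0176]
orientation: [3.111, 0.438, 0.0]
force: [-2.9, 1.8, 4.7]
opening: 0.0476
gripper_force: 20.0
```

{"name": "carry_out", "arguments": {"moves": [{"dx": 0,"dy": 0,"dz": 0,"yaw": 0,"jaw": 0.075},{"dx": 0,"dy": 0,"dz": 0,"yaw": 0,"jaw": 0.075},{"dx": 0,"dy": 0,"dz": 0,"yaw": 0,"jaw": 0.075},{"dx": 0,"dy": 0,"dz": -0.03,"yaw": 0,"jaw": 0.075},{"dx": 0,"dy": 0,"dz": -0.05,"yaw": 0,"jaw": 0.075},{"dx": 0,"dy": 0,"dz": -0.05,"yaw": 0,"jaw": 0.075},{"dx": -0.03,"dy": 0,"dz": -0.05,"yaw": 0,"jaw": 0.055},{"dx": -0.03,"dy": 0,"dz": 0,"yaw": 0,"jaw": 0.055}]}}

```text
t: 28.9
tool_pos: [0.4151, -0.3239, 0.2028]
orientation: [3.103, 0.438, 0.009]
force: [-0.2, 0.5, -0.7]
opening: 0.0593
gripper_force: 0.0
```

{"name": "carry_out", "arguments": {"moves": [{"dx": 0,"dy": 0,"dz": 0,"yaw": 0,"jaw": 0.055},{"dx": 0,"dy": 0,"dz": 0,"yaw": 0,"jaw": 0.055},{"dx": 0,"dy": 0,"dz": 0,"yaw": 0,"jaw": 0.055}]}}

```text
t: 29.28
tool_pos: [0.4137, -0.3212, 0.1963]
orientation: [-3.11, -0.439, 0.001]
force: [0.2, 0.6, -0.3]
opening: 0.0551
gripper_force: 0.0
```

```bash
python3 -c "
from h import *
m=camera_model('wrist'); im=read_camera('wrist')[:,:,::-1]; np.savez('w5.npz',**m)
c=proj(m,np.array([.473,-.3045,.012])).round().astype(int);print(c)
x0,y0=max(c[0]-100,0),max(c[1]-75,0);print(x0,y0)
cv2.imwrite('pics/w5.png',cv2.resize(im[y0:y0+150,x0:x0+200],None,fx=4,fy=4,interpolation=cv2.INTER_CUBIC))
go(.5085,.2914,.157)
"
```

```text
[316 118]
216 43
t 29.32 pos [ 0.4136 -0.3212  0.1964] a 0.281 tilt -1.0 delta [ 0.2608 -0.5623  0.0399] yaw 0.002 op 0.0547
```

View pics/w5.png

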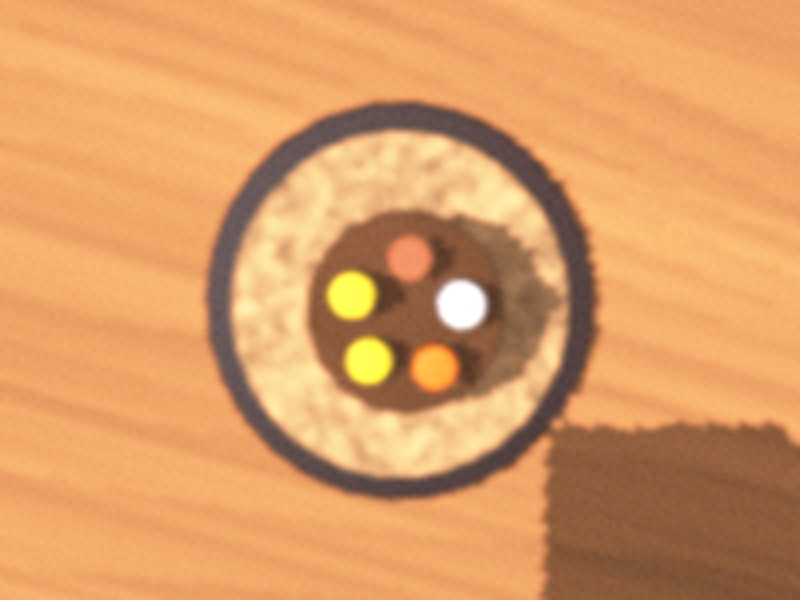

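The puck's centre in the crop is (407,311) and the stand's is (402,303), so it is about 2.5 mm off centre and upright. Now I'll return red.

{"name": "carry_out", "arguments": {"moves": [{"dx": 0.025,"dy": -0.042,"dz": 0,"yaw": 0,"jaw": 0.055},{"dx": 0.025,"dy": -0.042,"dz": 0,"yaw": 0,"jaw": 0.055},{"dx": 0.025,"dy": -0.042,"dz": 0,"yaw": 0,"jaw": 0.055},{"dx": 0.025,"dy": -0.042,"dz": 0,"yaw": 0,"jaw": 0.055},{"dx": 0.025,"dy": -0.042,"dz": 0,"yaw": 0,"jaw": 0.055},{"dx": 0.025,"dy": -0.042,"dz": 0,"yaw": 0,"jaw": 0.055},{"dx": 0.025,"dy": -0.042,"dz": 0,"yaw": 0,"jaw": 0.055},{"dx": 0.025,"dy": -0.042,"dz": 0,"yaw": 0,"jaw": 0.055}]}}

```text
t: 30.32
tool_pos: [0.513, 0.0586, 0.1968]
orientation: [-3.111, -0.439, 0.001]
force: [0.0, 0.1, 1.1]
opening: 0.0551
gripper_force: 0.0
```

{"name": "carry_out", "arguments": {"moves": [{"dx": 0.025,"dy": -0.042,"dz": 0,"yaw": 0,"jaw": 0.055},{"dx": 0.025,"dy": -0.042,"dz": 0,"yaw": 0,"jaw": 0.055},{"dx": 0.025,"dy": -0.042,"dz": 0,"yaw": 0,"jaw": 0.055},{"dx": 0.027,"dy": -0.042,"dz": 0,"yaw": 0,"jaw": 0.055},{"dx": 0.027,"dy": -0.038,"dz": 0,"yaw": 0,"jaw": 0.055},{"dx": 0,"dy": 0,"dz": 0,"yaw": 0,"jaw": 0.055},{"dx": 0,"dy": 0,"dz": 0,"yaw": 0,"jaw": 0.055},{"dx": 0,"dy": 0,"dz": 0,"yaw": 0,"jaw": 0.055}]}}

```text
t: 31.32
tool_pos: [0.5798, 0.2892, 0.1971]
orientation: [3.111, 0.437, -0.0]
force: [0.4, 0.6, 0.2]
opening: 0.0548
gripper_force: 0.0
```

```bash
python3 -c "
from h import *
go(.5799,.2907,.102)
"
```

```text
t 31.32 pos [0.5798 0.2892 0.1971] a 0.279 tilt -1.0 delta [ 0.0006 -0.0015  0.0951] yaw -0.0 op 0.0548
```

{"name": "carry_out", "arguments": {"moves": [{"dx": 0,"dy": -0.0015,"dz": 0.03,"yaw": 0,"jaw": 0.055},{"dx": 0,"dy": 0,"dz": 0.035,"yaw": 0,"jaw": 0.055},{"dx": 0,"dy": 0,"dz": 0.02,"yaw": 0,"jaw": 0.055},{"dx": 0,"dy": 0,"dz": 0.01,"yaw": 0,"jaw": 0.055},{"dx": 0,"dy": 0,"dz": 0,"yaw": 0,"jaw": 0.055},{"dx": 0,"dy": 0,"dz": 0,"yaw": 0,"jaw": 0.055},{"dx": 0,"dy": 0,"dz": 0,"yaw": 0,"jaw": 0.055}]}}

```text
t: 32.2
tool_pos: [0.5802, 0.2919, 0.1036]
orientation: [-3.11, -0.438, -0.003]
force: [0.1, -0.3, -0.6]
opening: 0.0549
gripper_force: 0.0
```

{"name": "carry_out", "arguments": {"moves": [{"dx": 0,"dy": 0,"dz": 0,"yaw": 0,"jaw": 0.025},{"dx": 0,"dy": 0,"dz": 0,"yaw": 0,"jaw": 0.025},{"dx": 0,"dy": 0,"dz": 0,"yaw": 0,"jaw": 0.025},{"dx": 0,"dy": 0,"dz": 0,"yaw": 0,"jaw": 0.025},{"dx": 0,"dy": 0,"dz": 0,"yaw": 0,"jaw": 0.025}]}}

```text
t: 32.83
tool_pos: [0.5794, 0.2915, 0.1022]
orientation: [-3.111, -0.438, -0.0]
force: [0.1, 0.1, 0.8]
opening: 0.0315
gripper_force: 20.0
```

```bash
python3 -c "
from h import *
go(.5949,-.0443,.105)
"
```

```text
t 32.83 pos [0.5794 0.2915 0.1022] a 0.28 tilt -1.0 delta [-0.0779  0.3271 -0.0028] yaw 0.001 op 0.0315
```

{"name": "carry_out", "arguments": {"moves": [{"dx": 0,"dy": 0,"dz": -0.01,"yaw": 0,"jaw": 0.025},{"dx": 0,"dy": 0,"dz": -0.025,"yaw": 0,"jaw": 0.025},{"dx": 0,"dy": 0,"dz": -0.025,"yaw": 0,"jaw": 0.025},{"dx": -0.006,"dy": 0.025,"dz": 0,"yaw": 0,"jaw": 0.025},{"dx": -0.008,"dy": 0.035,"dz": 0,"yaw": 0,"jaw": 0.025},{"dx": -0.008,"dy": 0.035,"dz": 0,"yaw": 0,"jaw": 0.025},{"dx": -0.008,"dy": 0.035,"dz": 0,"yaw": 0,"jaw": 0.025},{"dx": -0.008,"dy": 0.035,"dz": 0,"yaw": 0,"jaw": 0.025}]}}

```text
t: 33.83
tool_pos: [0.5885, 0.1213, 0.1628]
orientation: [3.111, 0.438, 0.001]
force: [0.3, 0.6, -1.1]
opening: 0.0314
gripper_force: 20.0
```

{"name": "carry_out", "arguments": {"moves": [{"dx": -0.008,"dy": 0.035,"dz": 0,"yaw": 0,"jaw": 0.025},{"dx": -0.008,"dy": 0.035,"dz": 0,"yaw": 0,"jaw": 0.025},{"dx": -0.008,"dy": 0.035,"dz": 0,"yaw": 0,"jaw": 0.025},{"dx": -0.008,"dy": 0.032,"dz": 0,"yaw": 0,"jaw": 0.025},{"dx": -0.008,"dy": 0.025,"dz": 0,"yaw": 0,"jaw": 0.025},{"dx": 0,"dy": 0,"dz": 0,"yaw": 0,"jaw": 0.025},{"dx": 0,"dy": 0,"dz": 0,"yaw": 0,"jaw": 0.025},{"dx": 0,"dy": 0,"dz": 0,"yaw": 0,"jaw": 0.025}]}}

```text
t: 34.83
tool_pos: [0.5948, -0.0433, 0.1623]
orientation: [-3.11, -0.44, -0.0]
force: [-0.0, 0.5, -0.7]
opening: 0.0314
gripper_force: 20.0
```

```bash
python3 -c "
from h import *
go(.5949,-.0443,.105)
"
```

```text
t 34.83 pos [ 0.5948 -0.0433  0.1623] a 0.281 tilt -1.0 delta [-0.0002  0.001   0.0573] yaw 0.002 op 0.0314
```

{"name": "carry_out", "arguments": {"moves": [{"dx": 0,"dy": 0.0005,"dz": 0.025,"yaw": 0,"jaw": 0.025},{"dx": 0,"dy": 0,"dz": 0.02,"yaw": 0,"jaw": 0.025},{"dx": 0,"dy": 0,"dz": 0.008,"yaw": 0,"jaw": 0.025},{"dx": 0,"dy": 0,"dz": 0.002,"yaw": 0,"jaw": 0.025},{"dx": 0,"dy": 0,"dz": 0.002,"yaw": 0,"jaw": 0.025},{"dx": 0,"dy": 0,"dz": 0,"yaw": 0,"jaw": 0.025},{"dx": 0,"dy": 0,"dz": 0,"yaw": 0,"jaw": 0.025},{"dx": 0,"dy": 0,"dz": 0,"yaw": 0,"jaw": 0.025}]}}

```text
t: 35.83
tool_pos: [0.5951, -0.0449, 0.1055]
orientation: [3.111, 0.438, 0.001]
force: [0.2, -0.6, -1.6]
opening: 0.0318
gripper_force: 20.0
```

```bash
python3 -c "
from h import *
go(.5949,-.0443,.105);print(read_state()['force'])
go(.4383,.291,.102)
"
```

```text
t 35.83 pos [ 0.5951 -0.0449  0.1055] a 0.28 tilt -1.0 delta [-0.0001 -0.0006  0.0005] yaw 0.001 op 0.0318
[ 0.2370319  -0.56481812 -1.56746823]
t 35.83 pos [ 0.5951 -0.0449  0.1055] a 0.28 tilt -1.0 delta [-0.058  -0.3661  0.0034] yaw 0.001 op 0.0318
```

Down about 0.5 mm more, release, then on to blue: dx -0.058, dy -0.366.

{"name": "carry_out", "arguments": {"moves": [{"dx": 0,"dy": 0,"dz": 0.0005,"yaw": 0,"jaw": 0.025},{"dx": 0,"dy": 0,"dz": 0,"yaw": 0,"jaw": 0.025},{"dx": 0,"dy": 0,"dz": 0,"yaw": 0,"jaw": 0.055},{"dx": 0,"dy": 0,"dz": 0,"yaw": 0,"jaw": 0.055},{"dx": 0,"dy": 0,"dz": 0,"yaw": 0,"jaw": 0.055},{"dx": 0,"dy": 0,"dz": -0.025,"yaw": 0,"jaw": 0.055},{"dx": 0,"dy": 0,"dz": -0.03,"yaw": 0,"jaw": 0.055},{"dx": -0.008,"dy": -0.046,"dz": 0,"yaw": 0,"jaw": 0.055}]}}

```text
t: 36.83
tool_pos: [0.5771, -0.0046, 0.163]
orientation: [3.11, 0.433, 0.009]
force: [-0.3, 1.4, 0.7]
opening: 0.055
gripper_force: 0.0
```

{"name": "carry_out", "arguments": {"moves": [{"dx": -0.008,"dy": -0.05,"dz": 0,"yaw": 0,"jaw": 0.055},{"dx": -0.008,"dy": -0.05,"dz": 0,"yaw": 0,"jaw": 0.055},{"dx": -0.008,"dy": -0.05,"dz": 0,"yaw": 0,"jaw": 0.055},{"dx": -0.008,"dy": -0.05,"dz": 0,"yaw": 0,"jaw": 0.055},{"dx": -0.008,"dy": -0.05,"dz": 0,"yaw": 0,"jaw": 0.055},{"dx": -0.01,"dy": -0.05,"dz": 0,"yaw": 0,"jaw": 0.055},{"dx": 0,"dy": -0.02,"dz": 0,"yaw": 0,"jaw": 0.055},{"dx": 0,"dy": 0,"dz": 0,"yaw": 0,"jaw": 0.055}]}}

```text
t: 37.83
tool_pos: [0.4374, 0.2922, 0.1596]
orientation: [-3.11, -0.442, 0.0]
force: [-0.1, -0.6, -0.8]
opening: 0.0548
gripper_force: 0.0
```

{"name": "carry_out", "arguments": {"moves": [{"dx": 0,"dy": 0,"dz": 0,"yaw": 0,"jaw": 0.055},{"dx": 0,"dy": 0,"dz": 0,"yaw": 0,"jaw": 0.055}]}}

```text
t: 38.08
tool_pos: [0.4385, 0.2901, 0.1596]
orientation: [3.111, 0.436, 0.0]
force: [-0.6, -0.8, 1.5]
opening: 0.055
gripper_force: 0.0
```

```bash
python3 -c "
from h import *
go(.4383,.291,.102)
"
```

```text
t 38.08 pos [0.4385 0.2901 0.1596] a 0.278 tilt -1.0 delta [ 0.     -0.001   0.0576] yaw -0.001 op 0.055
```

{"name": "carry_out", "arguments": {"moves": [{"dx": 0,"dy": -0.0005,"dz": 0.025,"yaw": 0,"jaw": 0.055},{"dx": 0,"dy": 0,"dz": 0.025,"yaw": 0,"jaw": 0.055},{"dx": 0,"dy": 0,"dz": 0.007,"yaw": 0,"jaw": 0.055},{"dx": 0,"dy": 0,"dz": 0,"yaw": 0,"jaw": 0.055},{"dx": 0,"dy": 0,"dz": 0,"yaw": 0,"jaw": 0.055},{"dx": 0,"dy": 0,"dz": 0,"yaw": 0,"jaw": 0.025},{"dx": 0,"dy": 0,"dz": 0,"yaw": 0,"jaw": 0.025},{"dx": 0,"dy": 0,"dz": 0,"yaw": 0,"jaw": 0.025}]}}

```text
t: 39.08
tool_pos: [0.4381, 0.2915, 0.103]
orientation: [-3.111, -0.438, -0.001]
force: [-0.8, 0.1, 2.1]
opening: 0.0314
gripper_force: 20.0
```

{"name": "carry_out", "arguments": {"moves": [{"dx": 0,"dy": 0,"dz": 0,"yaw": 0,"jaw": 0.025},{"dx": 0,"dy": 0,"dz": 0,"yaw": 0,"jaw": 0.025}]}}

```text
t: 39.33
tool_pos: [0.4381, 0.2916, 0.1029]
orientation: [-3.111, -0.438, -0.001]
force: [-0.1, -0.4, 2.7]
opening: 0.0316
gripper_force: 20.0
```

```bash
python3 -c "
from h import *
go(.5283,-.0078,.105)
"
```

```text
t 39.33 pos [0.4381 0.2916 0.1029] a 0.28 tilt -1.0 delta [ 0.004   0.3126 -0.0021] yaw 0.001 op 0.0316
```

{"name": "carry_out", "arguments": {"moves": [{"dx": 0,"dy": 0,"dz": -0.01,"yaw": 0,"jaw": 0.025},{"dx": 0,"dy": 0,"dz": -0.02,"yaw": 0,"jaw": 0.025},{"dx": 0,"dy": 0,"dz": -0.025,"yaw": 0,"jaw": 0.025},{"dx": 0.002,"dy": 0.02,"dz": 0,"yaw": 0,"jaw": 0.025},{"dx": 0.002,"dy": 0.03,"dz": 0,"yaw": 0,"jaw": 0.025},{"dx": 0,"dy": 0.035,"dz": 0,"yaw": 0,"jaw": 0.025},{"dx": 0,"dy": 0.035,"dz": 0,"yaw": 0,"jaw": 0.025},{"dx": 0,"dy": 0.035,"dz": 0,"yaw": 0,"jaw": 0.025}]}}

```text
t: 40.33
tool_pos: [0.4846, 0.1425, 0.1579]
orientation: [-3.111, -0.438, 0.0]
force: [0.2, 0.4, -2.4]
opening: 0.0314
gripper_force: 20.0
```

{"name": "carry_out", "arguments": {"moves": [{"dx": 0,"dy": 0.035,"dz": 0,"yaw": 0,"jaw": 0.025},{"dx": 0,"dy": 0.035,"dz": 0,"yaw": 0,"jaw": 0.025},{"dx": 0,"dy": 0.035,"dz": 0,"yaw": 0,"jaw": 0.025},{"dx": 0,"dy": 0.03,"dz": 0,"yaw": 0,"jaw": 0.025},{"dx": 0,"dy": 0.022,"dz": 0,"yaw": 0,"jaw": 0.025},{"dx": 0,"dy": 0,"dz": 0,"yaw": 0,"jaw": 0.025},{"dx": 0,"dy": 0,"dz": 0,"yaw": 0,"jaw": 0.025},{"dx": 0,"dy": 0,"dz": 0,"yaw": 0,"jaw": 0.025}]}}

```text
t: 41.32
tool_pos: [0.5277, -0.0064, 0.1576]
orientation: [-3.11, -0.44, 0.0]
force: [0.7, 0.1, -2.2]
opening: 0.0313
gripper_force: 20.0
```

```bash
python3 -c "
from h import *
go(.5283,-.0078,.1058)
"
```

```text
t 41.33 pos [ 0.5277 -0.0064  0.1576] a 0.281 tilt -1.0 delta [0.0002 0.0015 0.0518] yaw 0.002 op 0.0313
```

{"name": "carry_out", "arguments": {"moves": [{"dx": 0,"dy": 0.0005,"dz": 0.025,"yaw": 0,"jaw": 0.025},{"dx": 0,"dy": 0,"dz": 0.02,"yaw": 0,"jaw": 0.025},{"dx": 0,"dy": 0,"dz": 0.004,"yaw": 0,"jaw": 0.025},{"dx": 0,"dy": 0,"dz": 0.002,"yaw": 0,"jaw": 0.025},{"dx": 0,"dy": 0,"dz": 0.001,"yaw": 0,"jaw": 0.025},{"dx": 0,"dy": 0,"dz": 0,"yaw": 0,"jaw": 0.025},{"dx": 0,"dy": 0,"dz": 0,"yaw": 0,"jaw": 0.025},{"dx": 0,"dy": 0,"dz": 0,"yaw": 0,"jaw": 0.025}]}}

```text
t: 42.32
tool_pos: [0.5283, -0.0079, 0.106]
orientation: [3.111, 0.438, 0.001]
force: [-0.0, -0.4, -0.4]
opening: 0.0318
gripper_force: 20.0
```

```bash
python3 -c "
from h import *
go(.5283,-.0078,.1058);print(read_state()['force'])
go(.5085,.2914,.102)
"
```

```text
t 42.33 pos [ 0.5283 -0.0079  0.106 ] a 0.28 tilt -1.0 delta [-0.     -0.0001  0.0002] yaw 0.001 op 0.0318
[-0.02767117 -0.39579585 -0.43633653]
t 42.33 pos [ 0.5283 -0.0079  0.106 ] a 0.28 tilt -1.0 delta [ 0.0636 -0.2931  0.004 ] yaw 0.001 op 0.0318
```

{"name": "carry_out", "arguments": {"moves": [{"dx": 0,"dy": 0,"dz": 0.0005,"yaw": 0,"jaw": 0.025},{"dx": 0,"dy": 0,"dz": 0,"yaw": 0,"jaw": 0.025},{"dx": 0,"dy": 0,"dz": 0,"yaw": 0,"jaw": 0.055},{"dx": 0,"dy": 0,"dz": 0,"yaw": 0,"jaw": 0.055},{"dx": 0,"dy": 0,"dz": 0,"yaw": 0,"jaw": 0.055},{"dx": 0,"dy": 0,"dz": -0.025,"yaw": 0,"jaw": 0.055},{"dx": 0,"dy": 0,"dz": -0.03,"yaw": 0,"jaw": 0.055},{"dx": 0,"dy": -0.043,"dz": 0,"yaw": 0,"jaw": 0.055}]}}

```text
t: 43.32
tool_pos: [0.5186, 0.0321, 0.1632]
orientation: [3.11, 0.433, 0.008]
force: [0.5, 0.9, -1.3]
opening: 0.0549
gripper_force: 0.0
```

{"name": "carry_out", "arguments": {"moves": [{"dx": 0.01,"dy": -0.05,"dz": 0,"yaw": 0,"jaw": 0.055},{"dx": 0.013,"dy": -0.05,"dz": 0,"yaw": 0,"jaw": 0.055},{"dx": 0.013,"dy": -0.05,"dz": 0,"yaw": 0,"jaw": 0.055},{"dx": 0.013,"dy": -0.05,"dz": 0,"yaw": 0,"jaw": 0.055},{"dx": 0.0145,"dy": -0.05,"dz": 0,"yaw": 0,"jaw": 0.055},{"dx": 0,"dy": 0,"dz": 0,"yaw": 0,"jaw": 0.055},{"dx": 0,"dy": 0,"dz": 0,"yaw": 0,"jaw": 0.055},{"dx": 0,"dy": 0,"dz": 0,"yaw": 0,"jaw": 0.055}]}}

```text
t: 44.32
tool_pos: [0.5083, 0.2902, 0.16]
orientation: [3.111, 0.436, -0.0]
force: [-0.2, 0.4, 0.9]
opening: 0.0552
gripper_force: 0.0
```

```bash
python3 -c "
from h import *
go(.5085,.2914,.102)
"
```

```text
t 44.33 pos [0.5083 0.2902 0.16  ] a 0.279 tilt -1.0 delta [ 0.0005 -0.0012  0.058 ] yaw -0.0 op 0.0552
```

{"name": "carry_out", "arguments": {"moves": [{"dx": 0,"dy": -0.0005,"dz": 0.025,"yaw": 0,"jaw": 0.055},{"dx": 0,"dy": 0,"dz": 0.025,"yaw": 0,"jaw": 0.055},{"dx": 0,"dy": 0,"dz": 0.007,"yaw": 0,"jaw": 0.055},{"dx": 0,"dy": 0,"dz": 0,"yaw": 0,"jaw": 0.055},{"dx": 0,"dy": 0,"dz": 0,"yaw": 0,"jaw": 0.055},{"dx": 0,"dy": 0,"dz": 0,"yaw": 0,"jaw": 0.025},{"dx": 0,"dy": 0,"dz": 0,"yaw": 0,"jaw": 0.025},{"dx": 0,"dy": 0,"dz": 0,"yaw": 0,"jaw": 0.025}]}}

```text
t: 45.32
tool_pos: [0.5082, 0.2919, 0.1035]
orientation: [3.111, 0.438, 0.001]
force: [0.4, -0.7, 1.2]
opening: 0.032
gripper_force: 20.0
```

{"name": "carry_out", "arguments": {"moves": [{"dx": 0,"dy": 0,"dz": 0,"yaw": 0,"jaw": 0.025},{"dx": 0,"dy": 0,"dz": 0,"yaw": 0,"jaw": 0.025}]}}

```text
t: 45.58
tool_pos: [0.5083, 0.2918, 0.1034]
orientation: [-3.111, -0.438, -0.001]
force: [-0.2, -1.6, 3.0]
opening: 0.0313
gripper_force: 20.0
```

```bash
python3 -c "
from h import *
go(.5674,.0636,.106)
"
```

```text
t 45.58 pos [0.5083 0.2918 0.1034] a 0.28 tilt -1.0 delta [-0.0062  0.2357 -0.0026] yaw 0.001 op 0.0313
```

{"name": "carry_out", "arguments": {"moves": [{"dx": 0,"dy": 0,"dz": -0.01,"yaw": 0,"jaw": 0.025},{"dx": 0,"dy": 0,"dz": -0.02,"yaw": 0,"jaw": 0.025},{"dx": 0,"dy": 0,"dz": -0.025,"yaw": 0,"jaw": 0.025},{"dx": -0.002,"dy": 0.025,"dz": 0,"yaw": 0,"jaw": 0.025},{"dx": -0.002,"dy": 0.035,"dz": 0,"yaw": 0,"jaw": 0.025},{"dx": -0.002,"dy": 0.035,"dz": 0,"yaw": 0,"jaw": 0.025},{"dx": 0,"dy": 0.035,"dz": 0,"yaw": 0,"jaw": 0.025},{"dx": 0,"dy": 0.035,"dz": 0,"yaw": 0,"jaw": 0.025}]}}

```text
t: 46.58
tool_pos: [0.5485, 0.1306, 0.1598]
orientation: [-3.111, -0.438, -0.002]
force: [0.3, 0.5, -2.0]
opening: 0.0314
gripper_force: 20.0
```

{"name": "carry_out", "arguments": {"moves": [{"dx": 0,"dy": 0.035,"dz": 0,"yaw": 0,"jaw": 0.025},{"dx": 0,"dy": 0.025,"dz": 0,"yaw": 0,"jaw": 0.025},{"dx": 0,"dy": 0.01,"dz": 0,"yaw": 0,"jaw": 0.025},{"dx": 0,"dy": 0,"dz": 0,"yaw": 0,"jaw": 0.025},{"dx": 0,"dy": 0,"dz": 0,"yaw": 0,"jaw": 0.025},{"dx": 0,"dy": 0,"dz": 0,"yaw": 0,"jaw": 0.025}]}}

```text
t: 47.32
tool_pos: [0.567, 0.0653, 0.1582]
orientation: [-3.11, -0.44, 0.0]
force: [0.8, 0.1, -1.7]
opening: 0.0315
gripper_force: 20.0
```

```bash
python3 -c "
from h import *
go(.5674,.0636,.1064)
"
```

```text
t 47.33 pos [0.567  0.0653 0.1582] a 0.281 tilt -1.0 delta [-0.0001  0.0017  0.0518] yaw 0.002 op 0.0315
```

{"name": "carry_out", "arguments": {"moves": [{"dx": 0,"dy": 0.0005,"dz": 0.025,"yaw": 0,"jaw": 0.025},{"dx": 0,"dy": 0,"dz": 0.02,"yaw": 0,"jaw": 0.025},{"dx": 0,"dy": 0,"dz": 0.004,"yaw": 0,"jaw": 0.025},{"dx": 0,"dy": 0,"dz": 0.002,"yaw": 0,"jaw": 0.025},{"dx": 0,"dy": 0,"dz": 0.001,"yaw": 0,"jaw": 0.025},{"dx": 0,"dy": 0,"dz": 0,"yaw": 0,"jaw": 0.025},{"dx": 0,"dy": 0,"dz": 0,"yaw": 0,"jaw": 0.025},{"dx": 0,"dy": 0,"dz": 0,"yaw": 0,"jaw": 0.025}]}}

```text
t: 48.32
tool_pos: [0.5675, 0.0638, 0.1065]
orientation: [3.111, 0.438, 0.001]
force: [-0.4, 0.0, -0.7]
opening: 0.0315
gripper_force: 20.0
```

```bash
python3 -c "
from h import *
go(.5674,.0636,.1064);print(read_state()['force'])
"
```

```text
t 48.33 pos [0.5675 0.0638 0.1065] a 0.28 tilt -1.0 delta [-0.0002  0.0001  0.0001] yaw 0.001 op 0.0315
[-0.43574784  0.00147022 -0.6728275 ]
```

Release, rise and back off to the original viewing pose for a final check.

{"name": "carry_out", "arguments": {"moves": [{"dx": 0,"dy": 0,"dz": 0.0005,"yaw": 0,"jaw": 0.025},{"dx": 0,"dy": 0,"dz": 0,"yaw": 0,"jaw": 0.025},{"dx": 0,"dy": 0,"dz": 0,"yaw": 0,"jaw": 0.055},{"dx": 0,"dy": 0,"dz": 0,"yaw": 0,"jaw": 0.055},{"dx": 0,"dy": 0,"dz": 0,"yaw": 0,"jaw": 0.055},{"dx": 0,"dy": 0,"dz": -0.03,"yaw": 0,"jaw": 0.055},{"dx": 0,"dy": 0,"dz": -0.05,"yaw": 0,"jaw": 0.055},{"dx": 0,"dy": 0,"dz": -0.05,"yaw": 0,"jaw": 0.055}]}}

```text
t: 49.32
tool_pos: [0.5669, 0.0638, 0.2365]
orientation: [-3.111, -0.438, 0.002]
force: [0.7, 0.1, -0.2]
opening: 0.055
gripper_force: 0.0
```

{"name": "carry_out", "arguments": {"moves": [{"dx": -0.04,"dy": 0.02,"dz": -0.025,"yaw": 0,"jaw": 0.055},{"dx": -0.04,"dy": 0.02,"dz": -0.025,"yaw": 0,"jaw": 0.055},{"dx": -0.015,"dy": 0.01,"dz": 0,"yaw": 0,"jaw": 0.055},{"dx": 0,"dy": 0,"dz": 0,"yaw": 0,"jaw": 0.055},{"dx": 0,"dy": 0,"dz": 0,"yaw": 0,"jaw": 0.055},{"dx": 0,"dy": 0,"dz": 0,"yaw": 0,"jaw": 0.055}]}}

```text
t: 50.08
tool_pos: [0.4899, -0.0097, 0.2844]
orientation: [-3.11, -0.439, 0.003]
force: [-0.2, 0.1, 0.2]
opening: 0.0555
gripper_force: 0.0
```

```bash
python3 -c "
from h import *
m=camera_model('wrist'); im=read_camera('wrist')[:,:,::-1]
go(.4892,-.0088,.2903)
for p in [(.5942,-.0426,.126),(.5274,-.0078,.126),(.5643,.0619,.126)]: print(proj(m,np.array(p)).round(1))
cv2.imwrite('pics/w6.png',cv2.resize(im[20:240,200:493],None,fx=2.7,fy=2.7,interpolation=cv2.INTER_CUBIC))
"
```

```text
t 50.12 pos [ 0.4899 -0.0098  0.2847] a 0.281 tilt -1.0 delta [-0.0005 -0.0012 -0.0056] yaw 0.002 op 0.0547
[380.1  86.7]
[324.3 145. ]
[264.4  86.4]
```

View pics/w6.png

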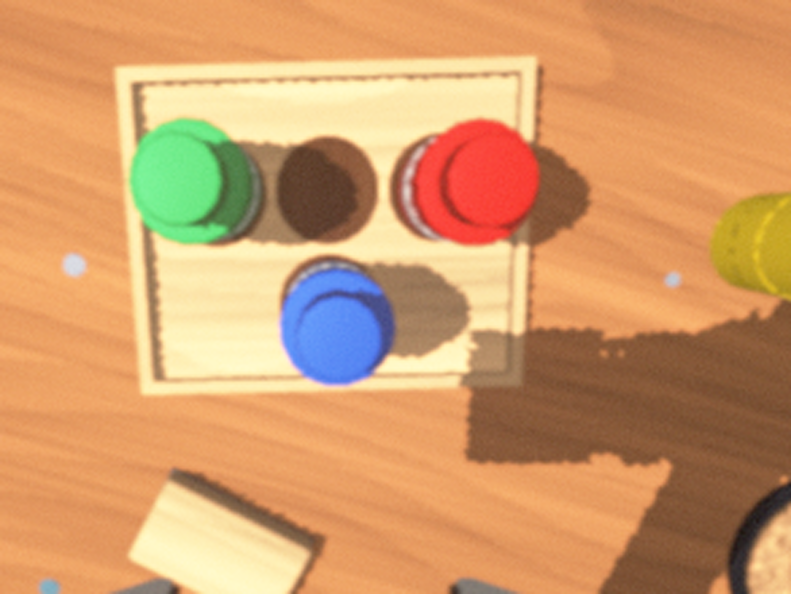

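The red, blue and green canisters are back upright, their knob tops at raw (382,87), (326,145) and (265,87). That is within about 2 px, or roughly 2 mm, of their start positions. Handing in.

```bash
python3 -c "
from plant import *
print(close_job())"
```

```text
the job is handed in; nothing more can be done
None
```

I did the moves in the order asked and handed the job in at about 50 s: the stub holder stands about 2.5 mm off the cork stand's centre, and the three canisters are upright about 2 mm or less from where they started, by the wrist camera; no verdict came back.

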